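# Swab a stripped pump cover and make up the sample carrier

## Task

Take the foam swab out of its sleeve in the bench rack and, foam tip down and lightly touching, draw it slowly (no faster than about 5 cm/s) along the dark gasket groove of the pump cover in one run: from beside the boss farther from the robot on the robot's left, along the left straight, round the end nearest the robot and back along the right straight to beside the far boss. Put the used swab fully home in the sleeve of the steel carrier and move every sample tube from the bench rack into the carrier's holes, upright and right down to the bottom (swab or tubes first, as you like). Only when all of them are in, slide the carrier by its handle along the bench, without lifting or tipping it, until it stands wholly inside the blue taped outline and let go; leave the jar, cone reducer and rotor where they are.

Things in the scene. Friction and masses are not known exactly. Their poses are not given: they have to be found in the camera images.
- rack: fixed grey bench rack, 130 (own x) x 190 (own y) x 60 mm. Origin: centre of its underside. Tube holes 33 mm wide, floor 6 mm above the bench, at own (x, y) = (-32,-60), (32,-60), (-32,0), (32,0) mm; swab sleeve at own (0, 58) mm, 26 mm outside, 20 mm bore, rim 88 mm above the bench. Own +y points roughly away from the robot
- carrier: loose steel sample carrier, 0.55 kg, 60 mm high block, own x -65 to 65, own y -95 to 140 mm. Origin: on its underside, below the handle. Tube holes 33 mm wide, floor 6 mm above the underside, at own (x, y) = (-33,-62), (33,-62), (-33,62), (33,62) mm; swab sleeve at (0, 115) mm, 26 mm outside, 20 mm bore. Own +y points roughly away from the robot
- carrier_sleeve (a point): centre of the rim of the carrier's swab sleeve, 88 mm above its underside; a seated swab has its collar resting on this rim
- carrier_handle (a point): centre of the black rubber grip of the carrier's handle, an upright plate 14 mm thick along the carrier's own x, 44 mm wide along own y, rising from the deck (60 mm) to 132 mm above the underside; this point is 116 mm above the underside. The carrier stands on slippery plastic glides (friction about 0.25), so 2 to 3 N slides it
- tube0: closed sample tube, clear, 117 mm long, body 28 mm diameter with a conical foot, blue screw cap 32 mm diameter over the top 22 mm; 55 g nominal. Origin: centre of its foot; own z along the tube to the cap. Starts in a hole of the bench rack, foot 6 mm above the bench. Absent in some starts
- tube1: closed sample tube, clear, 117 mm long, body 28 mm diameter with a conical foot, blue screw cap 32 mm diameter over the top 22 mm; 55 g nominal. Origin: centre of its foot; own z along the tube to the cap. Starts in a hole of the bench rack, foot 6 mm above the bench. Absent in some starts
- tube2: closed sample tube, clear, 117 mm long, body 28 mm diameter with a conical foot, blue screw cap 32 mm diameter over the top 22 mm; 55 g nominal. Origin: centre of its foot; own z along the tube to the cap. Starts in a hole of the bench rack, foot 6 mm above the bench. Absent in some starts
- tube3: closed sample tube, clear, 117 mm long, body 28 mm diameter with a conical foot, blue screw cap 32 mm diameter over the top 22 mm; 55 g nominal. Origin: centre of its foot; own z along the tube to the cap. Starts in a hole of the bench rack, foot 6 mm above the bench. Absent in some starts
- swab: sampling swab, 45 g: black handle 18 mm diameter from 5 to 59 mm above the origin, collar 26 mm diameter, 5 mm thick, shaft 7 mm, yellow foam head 14 mm diameter, round tip 80 mm below the origin. Origin: centre of the collar's underside; own z up the handle. Starts upright in the rack's sleeve, collar on its rim. The foam springs back along the shaft: 8 mm of travel, 0.35 N per mm
- swab_tip (a point): lowest point of the swab's foam tip, 80 mm below the swab's origin when not pressed in
- cover: loose steel pump cover, face up, 3 kg, rounded plate 240 (own x) x 150 (own y) x 22 mm, two round bosses 66 mm wide, 14 mm high, at own x = 40 and -40 mm. Origin: centre of its underside. Own +x roughly away from the robot, +y to its left. Dark groove, 5 mm wide, flush with the top: straights at own y = 50 and -50 for x -40 to 40, half circles of 50 mm radius about the boss centres
- seam0 (a point): point on the top surface of the pump cover, on the middle line of the gasket groove, start of the run: beside the far boss on the left, own (40, 50) mm; moves with the cover
- seam1 (a point): point on the top surface of the pump cover, on the middle line of the gasket groove, near end of the left straight, own (-40, 50) mm; moves with the cover
- seam2 (a point): point on the top surface of the pump cover, on the middle line of the gasket groove, halfway round the left quarter of the near curve, own (-75.4, 35.4) mm; moves with the cover
- seam3 (a point): point on the top surface of the pump cover, on the middle line of the gasket groove, middle of the near curve, own (-90, 0) mm; moves with the cover
- seam4 (a point): point on the top surface of the pump cover, on the middle line of the gasket groove, halfway round the right quarter of the near curve, own (-75.4, -35.4) mm; moves with the cover
- seam5 (a point): point on the top surface of the pump cover, on the middle line of the gasket groove, near end of the right straight, own (-40, -50) mm; moves with the cover
- seam6 (a point): point on the top surface of the pump cover, on the middle line of the gasket groove, end of the run: beside the far boss on the right, own (40, -50) mm; moves with the cover
- outline: blue tape outline stuck flat on the bench (0.5 mm high) for the carrier, clear inside 165 mm (own x) x 270 mm (own y, from -112 to 158 mm). Origin: where the carrier's origin should come. Own +y points roughly away from the robot, as the carrier's
- jar: bystander: white screw-top jar, 84 mm diameter, 105 mm high. Origin: centre of its underside
- reducer: bystander: stainless cone reducer standing on its wide end, 64 mm diameter, 115 mm high. Origin: centre of its underside
- rotor: bystander: stainless two-lobe pump rotor lying flat, 130 x 44 x 42 mm. Origin: centre of its underside

How it is judged:
By the outcome, as a careful person would: the job done as asked, in the order asked, and still so for the second after the job is handed in, with the robot touching nothing.
Of tube0, tube1, tube2, tube3 only 2 to 4 are there at a start; the rules pass over those that are not, and their reading is None.
At some moment in a run one of carrier, cover may be knocked a few centimetres aside while the robot is not near it.
It also fails if it takes over 210 s, if anything falls off the work surface, if the arm or the gripper's body presses on something with over 40 N, if the wrist force passes 120 N, or if a joint passes its speed limit or range.

## Robot

A 6-joint arm with a two-finger parallel gripper is mounted at the origin on the work surface. World frame = base frame: x ahead of the robot, y to its left, z up, the work surface at z = 0. Lengths are in m, angles in rad, forces in N, time in s.
With the tool pointing down it reaches from about 0.375 to 0.925 m from the base axis. Payload 5.7 kg.
Tool frame: the origin (TCP) lies on the centre line of the jaws, within the pads' length; the fingertips stand bot.tcp_to_tips ahead of it and the grasp point (between the pads) lies 6 mm ahead of it (bot.tcp_to_tips is the distance from the TCP to the fingertips, in m); z points along the fingers, y is the line along which they close (so a half turn about z gives the same grasp; the last joint's range is limited). The gripper opens to 88 mm and grips with 3 to 60 N. Pads are 20 mm wide; open, the fingers measure 115 mm over their backs; the gripper's body (75 mm by 178 mm) begins 61 mm behind the grasp point.
Start: joints at [1.109, 0.359, 1.51, -0, 1.272, -0.115], TCP at [0.204, 0.564, 0.248] pointing down, gripper open.
Joint ranges: [-2.97, 2.97], [-1.01, 2.36], [0.21, 2.38], [-0.96, 4.11], [0.2, 2.71], [-2.98, 2.98]. Speed limits (rad/s): [2.39, 2.39, 3.14, 3.14, 3.14, 3.14].

## Interface

Orientations are given as a unit quaternion [w, x, y, z].
In Python, from workcell import bot gives the robot as it stands.
- The arm moves only by the tool send_rows, never from a script. Its argument "moves" is a list of rows, each a list of 7 numbers: the shift along the tool's x, y, z each as a share of 0.5 m, from -1 to 1, then the turn, a rotation vector about the tool's x, y, z each as a share of pi/2 rad, from -1 to 1, then the finger opening in mm, from 0 to 87.8. A call has 1 to 5 rows; each row is the pose to reach, as a shift and turn from the pose commanded when the call began, along the tool's axes at that moment; what a row does not reach only later rows make up. A row lasts 1/10 s, in which the tool goes at most 50 mm and 8.59 degrees, less where a joint would pass 70% of its speed; a pose out of reach is approached as far as the arm can. A call with a number of a shift or a turn outside -1 to 1 is refused whole. A call with a gripper value outside its range is refused whole. The fingers move at their own pace and stop on an object; "force" is the grip in N (left out, the last holds). Time passes only in rows, so rows that repeat a pose let the fingers close. It gives the time, the measured TCP pose, the force, the opening and the grip force at its end, in the units of the state.
- bot.read_state(): the state, without advancing time (a new reading comes with each control period).
- bot.get_image(name): name is "side" or "top" or "wrist"; returns (picture, depth): 400x640x3 uint8, red, green, blue; 400x640 float32, m along the optical axis (not along the pixel's ray), 0 where there is no reading.
- bot.calibration(name): a dict with "fx", "fy", "cx", "cy" (pixels), "pose" (4x4, takes a point from camera to world coordinates); the wrist camera has in their place "tool_from_camera" (4x4, takes a point from camera to tool coordinates, whose origin is the TCP and whose axes are the flange's). Camera axes: x right, y up, looking along -z (the intrinsics and any distortion apply to the point x, -y, -z); pixel columns grow to the right and rows downward; lengths in m; the calibration is good to about 2 mm. A picture is of the moment at which its call begins: read the wrist's pose just before it. calibration takes no time and is no camera call.
- bot.sign_off(): hands the job in; it is judged then, once.
The state is a dict: "time_s": time; "qpos": joint angles; "joint_vel": joint speeds; "joint_torque": joint torques, N m; "ee_pos": TCP position; "ee_rot": TCP orientation; "contact_force": force on the tool from outside, world axes, zero at the start; "ft_torque": the same for the moment, N m; "gripper_width": finger opening in m; "finger_force": force on a finger pad.
Only numpy, scipy, OpenCV 4.12 (cv2) and the standard library are available. Lean on these libraries where they do the work, as an engineer would, in place of code of your own. Each camera call takes 0.05 s, during which the arm holds its last target. There are 200 camera calls.

## Working session

There is one attempt and no reset: what is moved stays moved. The work goes in short steps, Python scripts to look and compute and a tool call to move; the robot and the scene stay as the last step left them, time stands still between calls to the robot, and variables do not carry over. Pictures are saved under pics/ and viewed, at most 15 in all, crops included, and the job is handed in when it is done.

Besides the shell and the picture viewer there is one more tool, called by a JSON object that holds its "op" and its "data". send_rows: Moves the arm, as the interface text tells. Shift numbers are shares of 0.5 m and turn numbers shares of pi/2 rad, none past 1 either way. Its arguments: {"type":"object","properties":{"moves":{"type":"array","items":{"type":"array","items":{"type":"number"}}},"force":{"type":"number"}},"required":["moves"]}

```bash
ls; mkdir -p pics; cat > h.py <<'E'
import numpy as np, cv2
from workcell import bot
from scipy.spatial.transform import Rotation as R
def q2R(q): return R.from_quat([q[1],q[2],q[3],q[0]]).as_matrix()
def px2w(cal,d,u,v,pose=None,z=None):
    """pixel->world using depth (median 3x3) or a plane z"""
    P=cal["pose"] if pose is None else pose
    P=np.array(P)
    ray=np.array([(u-cal["cx"])/cal["fx"],-(v-cal["cy"])/cal["fy"],-1.])
    if z is None:
        p=d[int(v)-1:int(v)+2,int(u)-1:int(u)+2]; s=np.median(p[p>0])
        return P[:3,:3]@(ray*s)+P[:3,3]
    r=P[:3,:3]@ray; return P[:3,3]+r*(z-P[2,3])/r[2]
def save(n,im): cv2.imwrite("pics/"+n+".png",im[:,:,::-1])
E
python3 - <<'E'
from h import *
for n in("top","side"):
    im,d=bot.get_image(n); save(n+"0",im); np.save(n+"0d.npy",d); np.save(n+"0.npy",im)
    print(n,{k:np.round(v,3).tolist() for k,v in bot.calibration(n).items()})
print({k:np.round(v,3).tolist() for k,v in bot.calibration("wrist").items()}); print(bot.tcp_to_tips); print(bot.read_state())
E
```

```text
pics
top {'fx': 420.118, 'fy': 420.118, 'cx': 318.382, 'cy': 206.947, 'pose': [[0.017, 0.983, -0.183, 0.393], [-1.0, 0.017, -0.002, 0.044], [0.001, 0.183, 0.983, 1.344], [0.0, 0.0, 0.0, 1.0]]}
side {'fx': 406.863, 'fy': 406.863, 'cx': 325.701, 'cy': 200.792, 'pose': [[-0.985, 0.112, -0.131, 0.483], [-0.171, -0.718, 0.675, 0.693], [-0.018, 0.687, 0.726, 0.801], [0.0, 0.0, 0.0, 1.0]]}
{'fx': 358.506, 'fy': 358.506, 'cx': 315.895, 'cy': 192.986, 'tool_from_camera': [[0.0, 0.967, 0.256, 0.069], [1.0, -0.0, 0.0, 0.0], [0.001, 0.256, -0.967, -0.138], [0.0, 0.0, 0.0, 1.0]]}
0.025
{'time_s': 0.1, 'qpos': array([ 1.10889013e+00,  3.59413999e-01,  1.51131226e+00, -4.80157774e-05,
        1.27250544e+00, -1.15082420e-01]), 'joint_vel': array([ 0.00045061, -0.00025217, -0.0030839 ,  0.00132431, -0.00248116,
        0.00056252]), 'joint_torque': array([-3.39984099e-04, -5.16351306e+01, -2.71405202e+01,  6.74771494e-02,
        2.75065302e-02, -5.01272973e-05]), 'ee_pos': array([0.20369988, 0.56374666, 0.24690947]), 'ee_rot': array([-2.11167909e-04,  1.72537036e-01,  9.85002690e-01, -7.92181954e-04]), 'contact_force': array([-0.34312123, -0.60573301,  0.13271321]), 'ft_torque': array([ 0.04345139,  0.03848934, -0.00288648]), 'finger_force': 0.0, 'gripper_width': 0.08775698975195015}
```

View pics/top0.png

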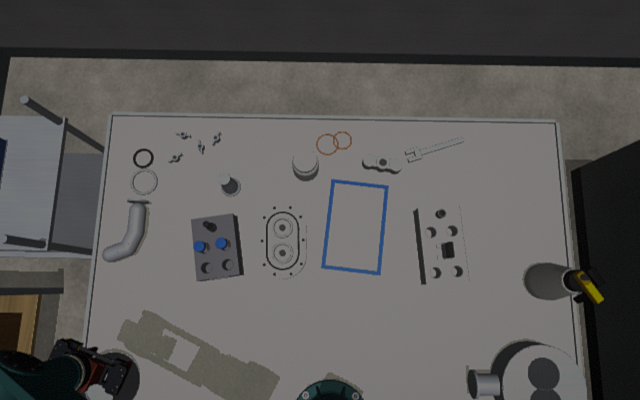

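View pics/side0.png

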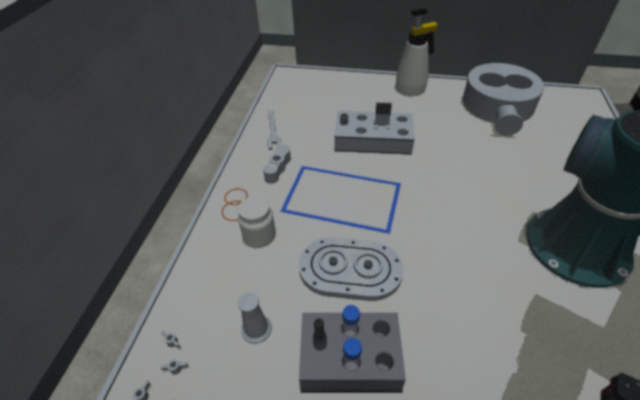

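The top view shows the rack around (217,247), with two blue caps at (200,246) and (221,243) and the swab at (210,226). The cover is at (283,241), the outline at (355,227) and the carrier at (445,246). The side view agrees: there are two tubes, in the rack's y=0 row.

```bash
python3 - <<'E'
from h import *
c=bot.calibration("top"); d=np.load("top0d.npy")
for n,(u,v),z in [("capL",(200,246),.123),("capR",(221,243),.123),("swab",(210,226),.147),("b_far",(283,227),.036),("b_near",(283,254),.036),
 ("o1",(333,182),0),("o2",(387,186),0),("o3",(380,274),0),("o4",(323,268),0),("hand",(447,249),.132),("c_sl",(440,213),.088),("jar",(305,160),.1),("red",(230,180),.1),("rotor",(382,162),.04)]:
    print(n,px2w(c,d,u,v,z=z).round(3), px2w(c,d,u,v).round(3))
E
```

```text
capL [0.499 0.388 0.123] [0.499 0.388 0.123]
capR [0.509 0.328 0.123] [0.509 0.328 0.122]
swab [0.555 0.356 0.147] [0.559 0.365 0.115]
b_far [0.571 0.156 0.036] [0.571 0.156 0.034]
b_near [0.486 0.153 0.036] [0.486 0.154 0.035]
o1 [ 0.728 -0.     0.   ] [ 0.727 -0.     0.001]
o2 [ 0.717 -0.178  0.   ] [ 0.717 -0.178  0.001]
o3 [ 0.431 -0.152  0.   ] [ 0.431 -0.152 -0.001]
o4 [0.447 0.028 0.   ] [ 0.447  0.028 -0.001]
hand [ 0.502 -0.327  0.132] [ 0.503 -0.331  0.117]
c_sl [ 0.615 -0.323  0.088] [ 0.622 -0.335  0.046]
jar [0.771 0.09  0.1  ] [0.77  0.09  0.104]
red [0.704 0.317 0.1  ] [0.705 0.319 0.092]
rotor [ 0.787 -0.156  0.04 ] [ 0.787 -0.156  0.04 ]
```

{"op": "send_rows", "data": {"moves": [[-0.385,-0.195,-0.052,0,0,-0.221,87],[-0.385,-0.195,-0.052,0,0,-0.221,87],[-0.385,-0.195,-0.052,0,0,-0.221,87],[-0.385,-0.195,-0.052,0,0,-0.221,87],[-0.385,-0.195,-0.052,0,0,-0.221,87]]}}

```text
time_s: 0.6
ee_pos: [0.354, 0.4044, 0.2738]
ee_rot: [0.0, 0.001, 1.0, -0.001]
contact_force: [0.2, 0.6, 0.0]
gripper_width: 0.0863
finger_force: 0.0
```

{"op": "send_rows", "data": {"moves": [[-0.296,-0.314,-0.052,0,0,0,87],[-0.296,-0.314,-0.052,0,0,0,87],[-0.296,-0.314,-0.052,0,0,0,87],[-0.296,-0.314,-0.052,0,0,0,87],[-0.296,-0.314,-0.052,0,0,0,87]]}}

```text
time_s: 1.1
ee_pos: [0.5028, 0.247, 0.2999]
ee_rot: [0.001, 0.001, 1.0, -0.001]
contact_force: [-0.1, 0.4, -0.5]
gripper_width: 0.0867
finger_force: 0.0
```

{"op": "send_rows", "data": {"moves": [[0,0,0,0,0,0,87],[0,0,0,0,0,0,87],[0,0,0,0,0,0,87],[0,0,0,0,0,0,87]]}}

```text
time_s: 1.5
ee_pos: [0.4986, 0.2513, 0.2994]
ee_rot: [-0.0, -0.001, 1.0, -0.0]
contact_force: [-0.2, -0.8, 0.7]
gripper_width: 0.087
finger_force: 0.0
```

```bash
cat >> h.py <<'E'
def wrist(n):
    s=bot.read_state(); im,d=bot.get_image("wrist"); c=bot.calibration("wrist")
    T=np.eye(4); T[:3,:3]=q2R(s["ee_rot"]); T[:3,3]=s["ee_pos"]
    P=T@np.array(c["tool_from_camera"]); np.savez(n+".npz",im=im,d=d,P=P); save(n,im); return im,d,P,c
E
python3 - <<'E'
from h import *
im,d,P,c=wrist("w1")
cv2.imwrite("pics/w1.png",cv2.resize(im[:,:,::-1],(800,500),interpolation=cv2.INTER_CUBIC))
E
```

```text
(no output)
```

View pics/w1.png

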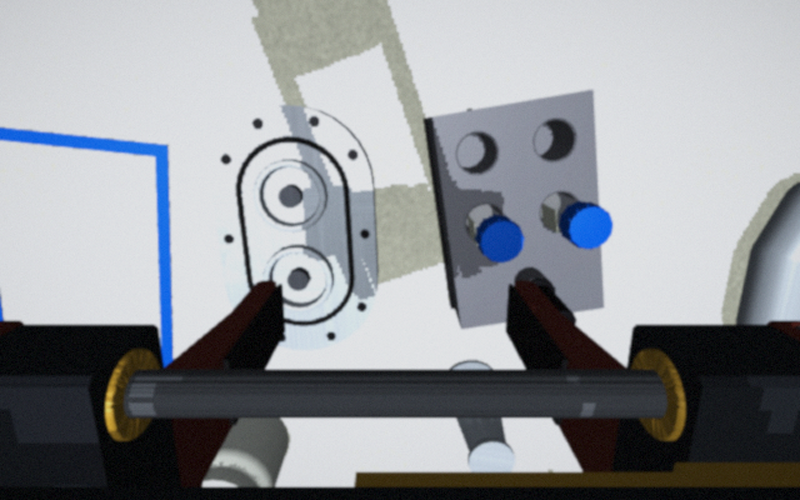

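The picture shows the groove stadium, centred about (295,232) of 800x500. The rack top corners are at (431,118), (593,91), (603,306) and (463,327), the caps are at (499,239) and (587,226), and the swab is half hidden at (540,285).

```bash
cat >> h.py <<'E'
from scipy.optimize import least_squares
def cloud(P,c,d,z=None):
    v,u=np.mgrid[0:400,0:640]; ray=np.stack([(u-c["cx"])/c["fx"],-(v-c["cy"])/c["fy"],-np.ones(u.shape)],-1)@P[:3,:3].T
    return P[:3,3]+ray*(d[...,None] if z is None else ((z-P[2,3])/ray[...,2:3]))
def fitgroove(im,P,c,x0,z=.022):
    W=cloud(P,c,None,z)[...,:2]; g=im.max(2)
    def dist(p,Q):
        a=p[2]; e=Q-p[:2]; x=e@[np.cos(a),np.sin(a)]; y=e@[-np.sin(a),np.cos(a)]
        return np.hypot(np.maximum(abs(x)-.04,0),y)-.05
    p=np.array(x0,float)
    for tol in (.012,.008,.005,.005):
        m=(abs(dist(p,W))<tol)&(g<70); Q=W[m]
        p=least_squares(lambda q:dist(q,Q),p,loss="soft_l1",f_scale=.002).x
    return p,m.sum(),np.std(dist(p,Q))
def fitrect(m,W):
    pts=(W[m][:,:2]*1000).astype(np.float32); return cv2.minAreaRect(pts)
E
python3 - <<'E'
from h import *
f=np.load("w1.npz"); im,d,P=f["im"],f["d"],f["P"]; c=bot.calibration("wrist")
print("cover",fitgroove(im,P,c,[.528,.155,.03]))
W=cloud(P,c,d)
ii=im.astype(int); blue=(ii[...,2]-ii[...,0]>60)&(W[...,2]>.115)&(W[...,2]<.13)
n,l,st,ce=cv2.connectedComponentsWithStats(blue.astype(np.uint8))
for k in range(1,n):
    if st[k,4]>100: print("cap",cv2.minEnclosingCircle((W[l==k][:,:2]*1000).astype(np.float32)), W[l==k].mean(0).round(4), st[k,4])
for u,v in [(431,118),(593,91),(603,306),(463,327)]: print(px2w(c,d,u*.8,v*.8,P,z=.06).round(4))
s=(W[...,2]>.08)&(W[...,2]<.16)&(abs(W[...,0]-.56)<.03)&(abs(W[...,1]-.365)<.02)
print(W[s].mean(0),s.sum(),W[s][:,2].max())
print("benchz",np.median(W[250:280,100:120,2]),"racktop",np.median(W[100:120,400:420,2]),"cover",np.median(W[100:115,210:220,2]))
for u,v in [(166,150)]: print("o",px2w(c,d,u*.8,v*.8,P,z=0))
E
```

```text
cover (array([0.53393536, 0.15685808, 0.04107485]), np.int64(1131), np.float64(0.0016084118084076847))
cap ((501.17364501953125, 390.4053955078125), 16.497303009033203) [0.5003 0.3897 0.1232] 1058
cap ((512.050537109375, 327.88568115234375), 16.785789489746094) [0.5107 0.3273 0.1234] 992
[0.4255 0.2802 0.06  ]
[0.4043 0.4093 0.06  ]
[0.5891 0.4396 0.06  ]
[0.6102 0.3138 0.06  ]
[0.55538834 0.37008411 0.11527547] 408 0.14968731357832143
benchz 0.3629649961657151 racktop 0.060701121128770685 cover 0.022864651471893316
o [0.45506281 0.03150052 0.        ]
```

{"op": "send_rows", "data": {"moves": [[-0.131,0.236,0.229,0,0,0,60],[-0.131,0.236,0.229,0,0,0,60],[-0.131,0.236,0.229,0,0,0,60],[-0.131,0.236,0.229,0,0,0,60],[-0.131,0.236,0.229,0,0,0,60]]}}

```text
time_s: 2.05
ee_pos: [0.5639, 0.3704, 0.1814]
ee_rot: [-0.002, -0.002, 1.0, -0.001]
contact_force: [0.1, 0.1, -0.3]
gripper_width: 0.0603
finger_force: 0.0
```

{"op": "send_rows", "data": {"moves": [[0,0,0,0,0,0,60],[0,0,0,0,0,0,60],[0,0,0,0,0,0,60]]}}

```text
time_s: 2.35
ee_pos: [0.5655, 0.3677, 0.1868]
ee_rot: [0.001, 0.0, 1.0, 0.0]
contact_force: [0.8, 0.1, 0.3]
gripper_width: 0.0602
finger_force: 0.0
```

```bash
python3 - <<'E'
from h import *
im,d,P,c=wrist("w2"); print(bot.read_state()["ee_pos"])
W=cloud(P,c,d)
s=(W[...,2]>.138)&(W[...,2]<.155)&(np.hypot(W[...,0]-.564,W[...,1]-.37)<.02)
print(cv2.minEnclosingCircle((W[s][:,:2]*1000).astype(np.float32)),W[s].mean(0),s.sum())
cv2.imwrite("pics/w2.png",cv2.resize(im[150:350,160:480,::-1],(800,500),interpolation=cv2.INTER_CUBIC))
E
```

```text
[0.56554148 0.36771673 0.18677824]
((563.5819702148438, 369.74896240234375), 9.103973388671875) [0.5622631  0.36961949 0.14686224] 957
```

View pics/w2.png

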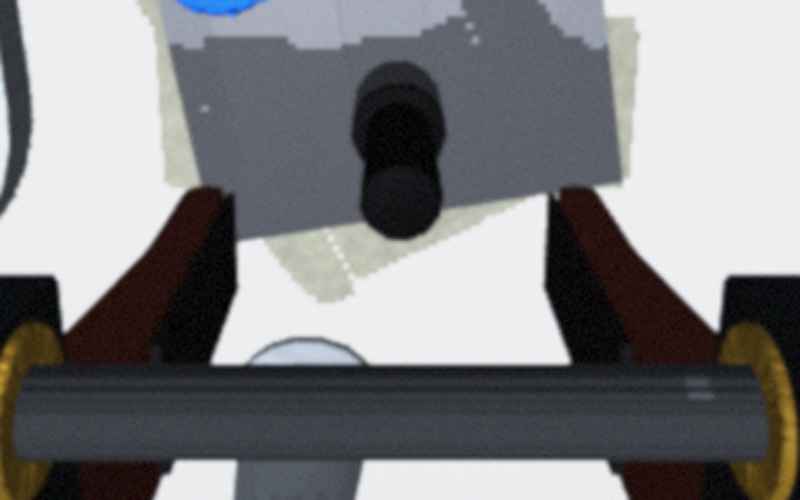

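The swab handle stands centred between the fingers, with its top at (400,205) of the crop and about 2 mm towards +tool x.

{"op": "send_rows", "data": {"moves": [[0.004,0.002,0.04,0,0,0,60],[0.004,0.002,0.08,0,0,0,60],[0.004,0.002,0.121,0,0,0,60],[0.004,0.002,0.121,0,0,0,60],[0.004,0.002,0.121,0,0,0,60]]}}

```text
time_s: 2.9
ee_pos: [0.5634, 0.3688, 0.1254]
ee_rot: [0.0, 0.0, 1.0, -0.0]
contact_force: [0.5, -0.0, 0.3]
gripper_width: 0.06
finger_force: 0.0
```

{"op": "send_rows", "data": {"moves": [[0,0,0,0,0,0,14],[0,0,0,0,0,0,14],[0,0,0,0,0,0,14],[0,0,0,0,0,0,14],[0,0,0,0,0,0,14]], "force": 20}}

```text
time_s: 3.4
ee_pos: [0.5634, 0.3693, 0.1249]
ee_rot: [0.0, -0.0, 1.0, 0.0]
contact_force: [0.2, -0.5, 0.0]
gripper_width: 0.0234
finger_force: 0.0
```

{"op": "send_rows", "data": {"moves": [[0,0,0,0,0,0,14],[0,0,0,0,0,0,14],[0,0,0,0,0,0,14],[0,0,0,0,0,0,14],[0,0,0,0,0,0,14]]}}

```text
time_s: 3.9
ee_pos: [0.5634, 0.3693, 0.1247]
ee_rot: [0.0, -0.0, 1.0, 0.0]
contact_force: [-0.0, 0.1, 1.7]
gripper_width: 0.0173
finger_force: 20.0
```

{"op": "send_rows", "data": {"moves": [[0,0,-0.04,0,0,0,14],[0,0,-0.08,0,0,0,14],[0,0,-0.12,0,0,0,14],[0,0,-0.16,0,0,0,14],[0,0,-0.2,0,0,0,14]]}}

```text
time_s: 4.4
ee_pos: [0.5631, 0.369, 0.2251]
ee_rot: [-0.0, -0.0, 1.0, -0.0]
contact_force: [0.6, 0.1, -0.7]
gripper_width: 0.0177
finger_force: 20.0
```

{"op": "send_rows", "data": {"moves": [[0.005,-0.056,-0.05,0,0,0,14],[0.011,-0.112,-0.05,0,0,0,14],[0.016,-0.168,-0.05,0,0,0,14],[0.022,-0.224,-0.05,0,0,-0.026,14],[0.027,-0.278,-0.05,0,0,-0.026,14]]}}

```text
time_s: 4.9
ee_pos: [0.5494, 0.229, 0.2495]
ee_rot: [-0.0, -0.021, 1.0, -0.0]
contact_force: [-0.2, 0.4, 0.4]
gripper_width: 0.0177
finger_force: 20.0
```

{"op": "send_rows", "data": {"moves": [[0,0,0,0,0,0,14],[0,0,0,0,0,0,14],[0,0,0,0,0,0,14],[0,0,0,0,0,0,14],[0,0,0,0,0,0,14]]}}

```text
time_s: 5.4
ee_pos: [0.5499, 0.2311, 0.2495]
ee_rot: [-0.0, -0.021, 1.0, 0.0]
contact_force: [-0.0, 0.7, -0.5]
gripper_width: 0.018
finger_force: 20.0
```

```bash
python3 - <<'E'
from h import *
im,d,P,c=wrist("w3"); s=bot.read_state(); print(s["ee_pos"],s["ee_rot"],s["contact_force"],s["gripper_width"])
print(fitgroove(im,P,c,[.534,.157,.041]))
cv2.imwrite("pics/w3.png",cv2.resize(im[:,:,::-1],(800,500),interpolation=cv2.INTER_CUBIC))
E
```

```text
[0.54989378 0.23090877 0.24947755] [-7.31115418e-05 -2.10616644e-02  9.99778175e-01 -3.31028165e-05] [-1.11492803e-02  1.98728110e-05 -1.17506052e+00] 0.017302045527195133
(array([0.53370038, 0.15696043, 0.03973843]), np.int64(1291), np.float64(0.0008349116208645008))
```

View pics/w3.png

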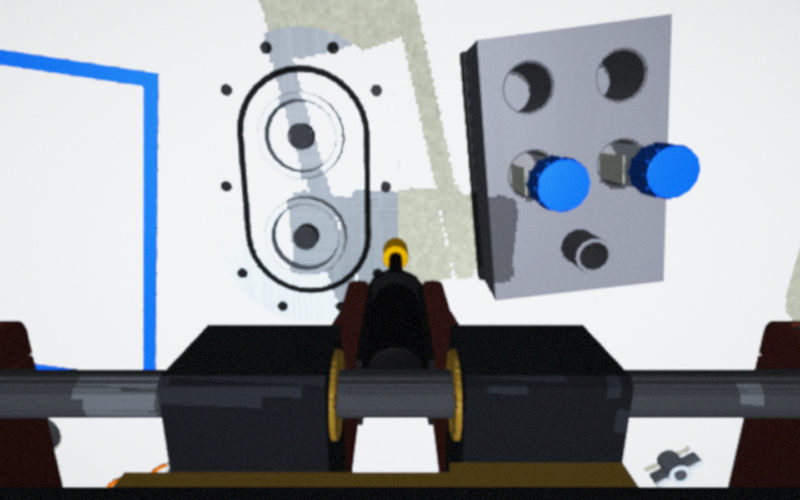

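The groove is clear all round, from (240,70) to (368,290). The foam tip is at about (396,248), with the swab hanging straight. The rack sleeve is now empty.

```bash
python3 - <<'E'
from h import *
f=np.load("w3.npz"); im,d,P=f["im"].astype(int),f["d"],f["P"]; c=bot.calibration("wrist")
m=(im[...,0]-im[...,2]>70)&(im[...,0]>90); m[:170]=0;m[230:]=0;m[:,:280]=0;m[:,350:]=0
v,u=np.nonzero(m); print(u.min(),u.max(),v.min(),v.max())
for r in range(v.min(),v.max()+1): print(r,u[v==r].min(),u[v==r].max(),np.median(d[r,u[v==r]]).round(4))
T=np.linalg.inv(np.array(c["tool_from_camera"]))
def proj(p): q=T@np.r_[p,1]; return c["cx"]+c["fx"]*q[0]/-q[2], c["cy"]-c["fy"]*q[1]/-q[2], -q[2]
th=np.linspace(0,2*np.pi,80);ph=np.linspace(0,np.pi,40)
S=[.007*np.array([np.sin(b)*np.cos(a),np.sin(b)*np.sin(a),np.cos(b)]) for a in th for b in ph]
for dx in(-.003,0,.003):
    q=np.array([proj(np.array([dx,0,.110])+s) for s in S]); print(dx,q.min(0),q.max(0))
a=.0397;Rm=np.array([[np.cos(a),-np.sin(a)],[np.sin(a),np.cos(a)]])
for o in [(40,50),(-40,50),(-90,0),(40,-50)]: print(o,(np.array([.5337,.157])+Rm@np.array(o)/1000).round(4))
E
```

```text
306 326 191 213
191 314 318 0.251
192 312 320 0.249
193 311 321 0.2474
194 310 322 0.2442
195 309 323 0.2423
196 309 323 0.2395
197 308 324 0.239
198 308 324 0.2392
199 308 324 0.2385
200 307 325 0.239
201 307 325 0.2392
202 307 325 0.2385
203 307 325 0.2394
204 307 326 0.2397
205 306 326 0.2398
206 306 326 0.2399
207 306 326 0.24
208 306 325 0.2404
209 307 325 0.2406
210 307 325 0.2402
211 308 324 0.2408
212 308 323 0.2412
213 310 323 0.2319
-0.003 [3.06435161e+02 1.92101648e+02 2.51164725e-01] [3.25874855e+02 2.11542133e+02 2.65162424e-01]
0 [3.06407859e+02 1.88062081e+02 2.50397504e-01] [3.25905551e+02 2.07555398e+02 2.64395204e-01]
0.003 [3.06380394e+02 1.83991976e+02 2.49630283e-01] [3.25936430e+02 2.03544810e+02 2.63627983e-01]
(40, 50) [0.5717 0.2085]
(-40, 50) [0.4917 0.2054]
(-90, 0) [0.4438 0.1534]
(40, -50) [0.5757 0.1086]
```

{"op": "send_rows", "data": {"moves": [[-0.0386,-0.045,0.06,0,0,0,14],[-0.0386,-0.045,0.11,0,0,0,14],[-0.0386,-0.045,0.15,0,0,0,14],[-0.0386,-0.045,0.19,0,0,0,14],[-0.0386,-0.045,0.21,0,0,0,14]]}}

```text
time_s: 5.95
ee_pos: [0.5691, 0.2086, 0.1428]
ee_rot: [-0.001, -0.021, 1.0, -0.0]
contact_force: [0.0, 0.4, -0.9]
gripper_width: 0.0178
finger_force: 20.0
```

{"op": "send_rows", "data": {"moves": [[0,0,0,0,0,0,14],[0,0,0,0,0,0,14],[0,0,0,0,0,0,14],[0,0,0,0,0,0,14],[0,0,0,0,0,0,14]]}}

```text
time_s: 6.45
ee_pos: [0.5705, 0.2087, 0.1455]
ee_rot: [0.001, -0.021, 1.0, 0.0]
contact_force: [-1.1, -0.4, -1.4]
gripper_width: 0.0178
finger_force: 20.0
```

```bash
python3 - <<'E'
from h import *
im,d,P,c=wrist("w4"); s=bot.read_state(); print(s["ee_pos"],s["ee_rot"],s["contact_force"])
p=fitgroove(im,P,c,[.534,.157,.04]); print(p)
a=p[0][2];Rm=np.array([[np.cos(a),-np.sin(a)],[np.sin(a),np.cos(a)]])
T=np.linalg.inv(P)
big=cv2.resize(im[120:280,200:456,::-1],(800,500),interpolation=cv2.INTER_CUBIC)
def pj(w): q=T@np.r_[w,1]; return c["cx"]+c["fx"]*q[0]/-q[2], c["cy"]-c["fy"]*q[1]/-q[2]
for o in [(40,50),(20,50),(0,50),(-40,50)]:
    w=np.r_[p[0][:2]+Rm@np.array(o)/1000,.022]; u,v=pj(w); print(o,w.round(4),(u-200)*3.125,(v-120)*3.125)
    cv2.circle(big,(int((u-199.5)*3.125),int((v-119.5)*3.125)),3,(0,0,255),-1)
cv2.imwrite("pics/w4.png",big)
E
```

```text
[0.57040877 0.20857969 0.14527449] [ 4.83823261e-04 -2.06003346e-02  9.99787671e-01  6.99474739e-05] [-0.59829585  0.16222924 -1.13989795]
(array([0.53375862, 0.15712489, 0.04260192]), np.int64(3902), np.float64(0.0016661152488942547))
(40, 50) [0.5716 0.2088 0.022 ] 363.1734979179509 231.74116538331776
(20, 50) [0.5516 0.2079 0.022 ] 363.0987780137449 150.25187974823834
(0, 50) [0.5316 0.2071 0.022 ] 363.02110724433965 65.54439007995524
(-40, 50) [0.4917 0.2054 0.022 ] 362.8561851409742 -114.31912194508689
```

View pics/w4.png

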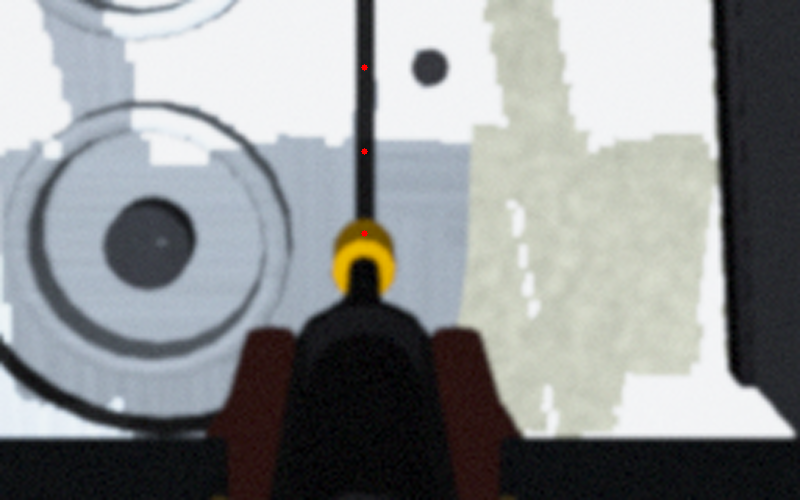

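The tip sits over the left straight. The foam is centred at column 364 and the groove at 365, and the seam0 mark at (364,232) lies at the tip. Now lowering to touch.

{"op": "send_rows", "data": {"moves": [[-0.004,0,0,0,0,0,14],[-0.008,0,0.004,0,0,0,14],[-0.008,0,0.007,0,0,0,14],[-0.008,0,0.01,0,0,0,14],[-0.008,0,0.012,0,0,0,14]]}}

```text
time_s: 7.0
ee_pos: [0.5739, 0.2086, 0.1383]
ee_rot: [-0.0, -0.021, 1.0, -0.0]
contact_force: [-0.3, -0.1, 0.3]
gripper_width: 0.0175
finger_force: 20.0
```

{"op": "send_rows", "data": {"moves": [[0,0,0.002,0,0,0,14],[0,0,0.004,0,0,0,14],[0,0,0.006,0,0,0,14],[0,0,0.006,0,0,0,14],[0,0,0.006,0,0,0,14]]}}

```text
time_s: 7.5
ee_pos: [0.574, 0.2086, 0.1357]
ee_rot: [-0.0, -0.021, 1.0, -0.0]
contact_force: [-0.2, -0.0, 0.4]
gripper_width: 0.0177
finger_force: 20.0
```

{"op": "send_rows", "data": {"moves": [[0,0,0,0,0,0,14],[0,0,0,0,0,0,14],[0,0,0,0,0,0,14]]}}

```text
time_s: 7.8
ee_pos: [0.5741, 0.2087, 0.1357]
ee_rot: [-0.0, -0.021, 1.0, -0.0]
contact_force: [-0.3, -0.0, -0.3]
gripper_width: 0.0173
finger_force: 20.0
```

```bash
python3 - <<'E'
from h import *
F=[]
for i in range(5):
    s=bot.read_state(); F.append(s["contact_force"]); bot.get_image("side")
print(np.mean(F,0),np.std(F,0),s["ee_pos"],s["ee_rot"])
im,d,P,c=wrist("w5")
m=(im[...,0].astype(int)-im[...,2]>70)&(im[...,0]>90); m[:170]=0;m[230:]=0;m[:,:280]=0;m[:,350:]=0
v,u=np.nonzero(m); print(u.min(),u.max(),v.min(),v.max())
E
```

```text
[-0.64113328 -0.10517207  0.43735207] [0.24574194 0.13201049 0.6307127 ] [0.57409928 0.20865971 0.13564887] [-3.07843359e-05 -2.05804250e-02  9.99788199e-01 -5.41384586e-05]
306 326 191 214
```

{"op": "send_rows", "data": {"moves": [[0.008,0,0,0,0,0,14],[0.0164,0,0,0,0,0,14],[0.0248,0,0,0,0,0,14],[0.0332,0,0,0,0,0,14],[0.0416,0,0,0,0,0,14]]}}

```text
time_s: 8.6
ee_pos: [0.5529, 0.2078, 0.1357]
ee_rot: [0.0, -0.021, 1.0, -0.0]
contact_force: [0.3, 0.1, 1.7]
gripper_width: 0.0175
finger_force: 20.0
```

{"op": "send_rows", "data": {"moves": [[0.0084,0,0,0,0,0,14],[0.0168,0,0,0,0,0,14],[0.0252,0,0,0,0,0,14],[0.0336,0,0,0,0,0,14],[0.042,0,0,0,0,0,14]]}}

```text
time_s: 9.1
ee_pos: [0.532, 0.2069, 0.1356]
ee_rot: [-0.0, -0.021, 1.0, -0.0]
contact_force: [0.9, -0.1, 1.0]
gripper_width: 0.0178
finger_force: 20.0
```

{"op": "send_rows", "data": {"moves": [[0.0084,0,0,0,0,0,14],[0.0168,0,0,0,0,0,14],[0.0252,0,0,0,0,0,14],[0.0336,0,0,0,0,0,14],[0.042,0,0,0,0,0,14]]}}

```text
time_s: 9.6
ee_pos: [0.511, 0.2061, 0.1357]
ee_rot: [-0.0, -0.021, 1.0, -0.0]
contact_force: [1.4, -0.3, 0.7]
gripper_width: 0.0171
finger_force: 20.0
```

{"op": "send_rows", "data": {"moves": [[0.0084,0,0,0,0,0,14],[0.0168,0,0,0,0,0,14],[0.0252,0,0,0,0,0,14],[0.0336,0,0,0,0,0,14],[0.0424,0,0,0,0,0,14]]}}

```text
time_s: 10.1
ee_pos: [0.4899, 0.2052, 0.1357]
ee_rot: [0.0, -0.021, 1.0, -0.0]
contact_force: [0.7, 0.1, -0.1]
gripper_width: 0.0179
finger_force: 20.0
```

{"op": "send_rows", "data": {"moves": [[0.0079,-0.0003,0,0,0,0,14],[0.0156,-0.0012,0,0,0,0,14],[0.0233,-0.0028,0,0,0,0,14],[0.0309,-0.0049,0,0,0,0,14],[0.0383,-0.0076,0,0,0,0,14]]}}

```text
time_s: 10.6
ee_pos: [0.4709, 0.2005, 0.1356]
ee_rot: [-0.0, -0.021, 1.0, -0.0]
contact_force: [1.0, 0.1, 1.0]
gripper_width: 0.0176
finger_force: 20.0
```

{"op": "send_rows", "data": {"moves": [[0.0071,-0.0033,0,0,0,0,14],[0.014,-0.0071,0,0,0,0,14],[0.0205,-0.0115,0,0,0,0,14],[0.0267,-0.0164,0,0,0,0,14],[0.0324,-0.0217,0,0,0,0,14]]}}

```text
time_s: 11.1
ee_pos: [0.4552, 0.1889, 0.1357]
ee_rot: [-0.0, -0.021, 1.0, -0.0]
contact_force: [-0.1, 1.5, 0.8]
gripper_width: 0.0174
finger_force: 20.0
```

{"op": "send_rows", "data": {"moves": [[0.0053,-0.0058,0,0,0,0,14],[0.0102,-0.0119,0,0,0,0,14],[0.0146,-0.0185,0,0,0,0,14],[0.0184,-0.0253,0,0,0,0,14],[0.0217,-0.0324,0,0,0,0,14]]}}

```text
time_s: 11.6
ee_pos: [0.4451, 0.1722, 0.1356]
ee_rot: [-0.0, -0.021, 1.0, -0.0]
contact_force: [0.9, -0.0, 0.6]
gripper_width: 0.0176
finger_force: 20.0
```

{"op": "send_rows", "data": {"moves": [[0.0027,-0.0074,0,0,0,0,14],[0.0049,-0.0149,0,0,0,0,14],[0.0064,-0.0226,0,0,0,0,14],[0.0073,-0.0304,0,0,0,0,14],[0.0076,-0.0383,0,0,0,0,14]]}}

```text
time_s: 12.1
ee_pos: [0.4422, 0.1528, 0.1356]
ee_rot: [-0.0, -0.021, 1.0, -0.0]
contact_force: [-0.9, 0.4, 0.6]
gripper_width: 0.0178
finger_force: 20.0
```

{"op": "send_rows", "data": {"moves": [[-0.0003,-0.0079,0,0,0,0,14],[-0.0012,-0.0156,0,0,0,0,14],[-0.0028,-0.0233,0,0,0,0,14],[-0.0049,-0.0309,0,0,0,0,14],[-0.0076,-0.0383,0,0,0,0,14]]}}

```text
time_s: 12.6
ee_pos: [0.4469, 0.1339, 0.1356]
ee_rot: [-0.0, -0.021, 1.0, -0.0]
contact_force: [0.3, 0.3, 0.2]
gripper_width: 0.0177
finger_force: 20.0
```

{"op": "send_rows", "data": {"moves": [[-0.0033,-0.0071,0,0,0,0,14],[-0.0071,-0.014,0,0,0,0,14],[-0.0115,-0.0205,0,0,0,0,14],[-0.0164,-0.0267,0,0,0,0,14],[-0.0217,-0.0324,0,0,0,0,14]]}}

```text
time_s: 13.1
ee_pos: [0.4585, 0.1182, 0.1356]
ee_rot: [-0.0, -0.021, 1.0, -0.0]
contact_force: [-1.6, 0.3, 1.2]
gripper_width: 0.0177
finger_force: 20.0
```

{"op": "send_rows", "data": {"moves": [[-0.0058,-0.0053,0,0,0,0,14],[-0.0119,-0.0102,0,0,0,0,14],[-0.0185,-0.0146,0,0,0,0,14],[-0.0253,-0.0184,0,0,0,0,14],[-0.0324,-0.0217,0,0,0,0,14]]}}

```text
time_s: 13.6
ee_pos: [0.4752, 0.1081, 0.1356]
ee_rot: [-0.0, -0.021, 1.0, -0.0]
contact_force: [-0.9, 0.6, 0.2]
gripper_width: 0.018
finger_force: 20.0
```

{"op": "send_rows", "data": {"moves": [[-0.0074,-0.0027,0,0,0,0,14],[-0.0149,-0.0049,0,0,0,0,14],[-0.0226,-0.0064,0,0,0,0,14],[-0.0304,-0.0073,0,0,0,0,14],[-0.0383,-0.0076,0,0,0,0,14]]}}

```text
time_s: 14.1
ee_pos: [0.4946, 0.1053, 0.1356]
ee_rot: [-0.0, -0.021, 1.0, -0.0]
contact_force: [-0.4, -0.4, 0.6]
gripper_width: 0.0177
finger_force: 20.0
```

{"op": "send_rows", "data": {"moves": [[-0.0084,0,0,0,0,0,14],[-0.0168,0,0,0,0,0,14],[-0.0252,0,0,0,0,0,14],[-0.0336,0,0,0,0,0,14],[-0.042,0,0,0,0,0,14]]}}

```text
time_s: 14.6
ee_pos: [0.5156, 0.1062, 0.1357]
ee_rot: [-0.0, -0.021, 1.0, -0.0]
contact_force: [-0.9, 0.2, 1.0]
gripper_width: 0.0178
finger_force: 20.0
```

{"op": "send_rows", "data": {"moves": [[-0.0084,0,0,0,0,0,14],[-0.0168,0,0,0,0,0,14],[-0.0252,0,0,0,0,0,14],[-0.0336,0,0,0,0,0,14],[-0.042,0,0,0,0,0,14]]}}

```text
time_s: 15.1
ee_pos: [0.5366, 0.107, 0.1356]
ee_rot: [-0.0, -0.021, 1.0, -0.0]
contact_force: [-0.5, -0.2, 1.1]
gripper_width: 0.0172
finger_force: 20.0
```

{"op": "send_rows", "data": {"moves": [[-0.0084,0,0,0,0,0,14],[-0.0168,0,0,0,0,0,14],[-0.0252,0,0,0,0,0,14],[-0.0336,0,0,0,0,0,14],[-0.042,0,0,0,0,0,14]]}}

```text
time_s: 15.6
ee_pos: [0.5576, 0.1079, 0.1356]
ee_rot: [-0.0, -0.021, 1.0, -0.0]
contact_force: [-1.2, 0.3, 0.2]
gripper_width: 0.0178
finger_force: 20.0
```

{"op": "send_rows", "data": {"moves": [[-0.0084,0,0,0,0,0,14],[-0.0168,0,0,0,0,0,14],[-0.0252,0,0,0,0,0,14],[-0.0336,0,0,0,0,0,14],[-0.042,0,0,0,0,0,14]]}}

```text
time_s: 16.1
ee_pos: [0.5786, 0.1088, 0.1356]
ee_rot: [-0.0, -0.021, 1.0, -0.0]
contact_force: [-0.4, -0.1, 0.7]
gripper_width: 0.018
finger_force: 20.0
```

{"op": "send_rows", "data": {"moves": [[0,0,0,0,0,0,14],[0,0,0,0,0,0,14]]}}

```text
time_s: 16.3
ee_pos: [0.5789, 0.1088, 0.1358]
ee_rot: [0.001, -0.021, 1.0, -0.0]
contact_force: [0.7, 1.5, 0.1]
gripper_width: 0.0177
finger_force: 20.0
```

```bash
python3 - <<'E'
from h import *
im,d,P,c=wrist("w6"); s=bot.read_state(); print(s["ee_pos"],s["contact_force"])
print(fitgroove(im,P,c,[.5337,.157,.04]))
c=bot.calibration("top"); im,d=bot.get_image("top"); print(fitgroove(im,np.array(c["pose"]),c,[.5337,.157,.04]))
cv2.imwrite("pics/t6.png",cv2.resize(im[150:310,160:480,::-1],(800,400),interpolation=cv2.INTER_CUBIC))
im=np.load("w6.npz")["im"]; cv2.imwrite("pics/w6.png",cv2.resize(im[120:280,200:456,::-1],(800,500),interpolation=cv2.INTER_CUBIC))
E
```

```text
[0.57867681 0.10876889 0.13580608] [0.34643811 0.57143451 0.8388269 ]
(array([0.53441849, 0.15728654, 0.03122862]), np.int64(4047), np.float64(0.0017557191529175241))
(array([0.53356493, 0.15927839, 0.02302895]), np.int64(408), np.float64(0.002725449304031489))
```

View pics/w6.png

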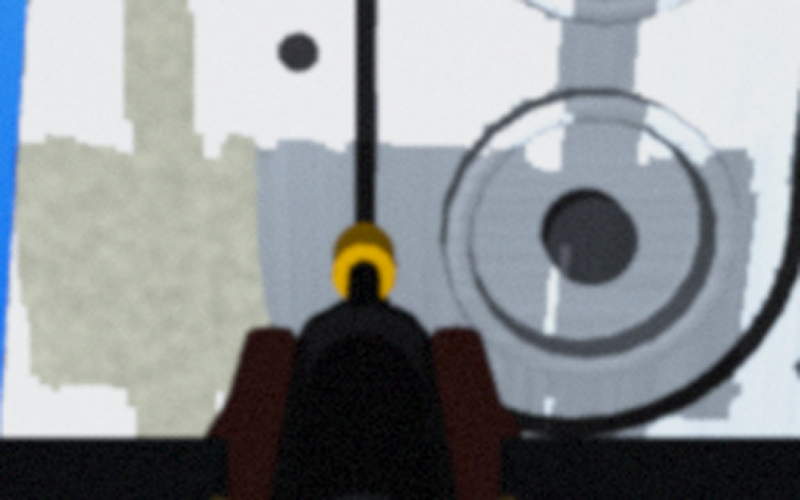

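The tip ended in the groove on the right straight (foam at column 364, groove at 366), beside the far boss. Now lifting and going to look at the carrier.

{"op": "send_rows", "data": {"moves": [[0,0,-0.05,0,0,0,14],[0,0,-0.13,0,0,0,14],[0,0,-0.21,0,0,0,14],[0,0,-0.29,0,0,0,14],[0.01,-0.08,-0.29,0,0,0,14]]}}

```text
time_s: 16.9
ee_pos: [0.5783, 0.0716, 0.2867]
ee_rot: [0.005, -0.023, 1.0, 0.001]
contact_force: [0.4, -1.1, -0.3]
gripper_width: 0.0179
finger_force: 20.0
```

{"op": "send_rows", "data": {"moves": [[0.01,-0.1,0,0,0,0,14],[0.02,-0.2,0,0,0,0,14],[0.03,-0.3,0,0,0,0,14],[0.04,-0.38,0,0,0,0,14],[0.05,-0.46,0,0,0,0,14]]}}

```text
time_s: 17.4
ee_pos: [0.5584, -0.164, 0.2805]
ee_rot: [-0.0, -0.02, 1.0, 0.0]
contact_force: [0.9, -0.1, 0.1]
gripper_width: 0.0179
finger_force: 20.0
```

{"op": "send_rows", "data": {"moves": [[0,-0.07,0,0,0,0,14],[0,-0.07,0,0,0,0,14],[0,-0.07,0,0,0,0,14],[0,-0.07,0,0,0,0,14],[0,-0.07,0,0,0,0,14]]}}

```text
time_s: 17.9
ee_pos: [0.5606, -0.1958, 0.2806]
ee_rot: [-0.0, -0.021, 1.0, 0.0]
contact_force: [1.1, 0.4, 0.4]
gripper_width: 0.0173
finger_force: 20.0
```

```bash
python3 - <<'E'
from h import *
im,d,P,c=wrist("w7"); s=bot.read_state(); print(s["ee_pos"],s["ee_rot"],s["contact_force"])
cv2.imwrite("pics/w7.png",cv2.resize(im[:,:,::-1],(800,500),interpolation=cv2.INTER_CUBIC))
E
```

```text
[ 0.5607489  -0.19587467  0.28070862] [-1.24877686e-04 -2.13799981e-02  9.99771405e-01  1.32906199e-04] [-3.00625160e-04  9.10334913e-01 -4.22152745e-01]
```

View pics/w7.png

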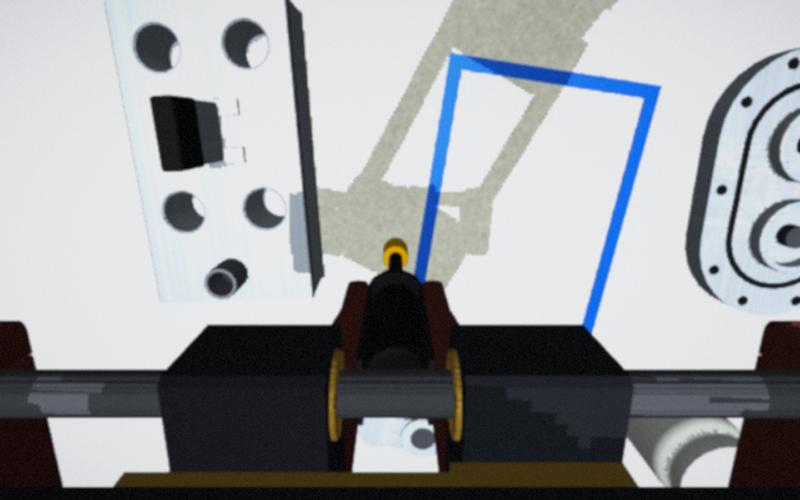

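The carrier's deck holes are at (157,47), (245,43), (185,211) and (265,208). The sleeve rim is at (221,283) and the handle top at (178,133). The outline's near corners are at about (456,62) and (652,93).

```bash
cat >> h.py <<'E'
def fit2(own,w):
    own=np.array(own)-0.; w=np.array(w)[:,:2]; a=own-own.mean(0); b=w-w.mean(0)
    th=np.arctan2((a[:,0]*b[:,1]-a[:,1]*b[:,0]).sum(),(a*b).sum()); Rm=np.array([[np.cos(th),-np.sin(th)],[np.sin(th),np.cos(th)]])
    t=w.mean(0)-Rm@own.mean(0); return t,th,((own@Rm.T+t)-w)*1000
def app(t,th,o): return np.array(t)+np.array([[np.cos(th),-np.sin(th)],[np.sin(th),np.cos(th)]])@np.array(o)
E
python3 - <<'E'
from h import *
f=np.load("w7.npz"); im,d,P=f["im"],f["d"],f["P"]; c=bot.calibration("wrist"); W=cloud(P,c,d)
g=im.max(2)
# refine hole centres: pixels below the deck within radius of the picked points
pts=[]
for u,v in [(157,47),(245,43),(185,211),(265,208)]:
    w=px2w(c,d,u*.8,v*.8,P,z=.06)
    Wd=cloud(P,c,None,.06); m=(np.hypot(Wd[...,0]-w[0],Wd[...,1]-w[1])<.022)&(W[...,2]<.054)
    q=cv2.minEnclosingCircle((Wd[m][:,:2]*1000).astype(np.float32)); pts.append(np.array(q[0])/1000); print(w.round(4),q)
# image: near-left(157,47) -> world near & right side
own=[(.033,-.062),(-.033,-.062),(.033,.062),(-.033,.062)]
t,th,r=fit2(own,pts); print("carrier",t,th,np.degrees(th)); print(r.round(1))
print("sleeve pred",app(t,th,(0,.115)),"seen",px2w(c,d,221*.8,283*.8,P,z=.088))
m=(abs(W[...,2]-.088)<.004)&(np.hypot(*(W[...,:2]-app(t,th,(0,.115))).transpose(2,0,1))<.025)
print("rim depth",cv2.minEnclosingCircle((W[m][:,:2]*1000).astype(np.float32)),m.sum())
m=(abs(W[...,2]-.132)<.006)&(np.hypot(*(W[...,:2]-t).transpose(2,0,1))<.04)
print("handle",cv2.minAreaRect((W[m][:,:2]*1000).astype(np.float32)),W[m].mean(0))
ii=im.astype(int); b=(ii[...,2]-ii[...,0]>60); Wb=cloud(P,c,None,0.)[b]; print("blue",b.sum(),Wb.min(0),Wb.max(0))
for u,v in [(452,54),(660,88),(463,70),(643,98),(424,284),(589,326)]: print("o",px2w(c,d,u*.8,v*.8,P,z=0).round(4))
E
```

```text
[ 0.4447 -0.3778  0.06  ] ((445.1801452636719, -376.58917236328125), 16.08208465576172)
[ 0.4392 -0.3124  0.06  ] ((439.9898986816406, -311.0354309082031), 16.132047653198242)
[ 0.5681 -0.3665  0.06  ] ((567.4119873046875, -366.1952819824219), 15.84192943572998)
[ 0.5629 -0.3014  0.06  ] ((562.1459350585938, -301.4255065917969), 16.075822830200195)
carrier [ 0.50368199 -0.33881135] -1.4894813022218072 -85.3409922809594
[[-0.6 -0.1]
 [-0.8  0.1]
 [ 0.7 -0.5]
 [ 0.7  0.5]]
sleeve pred [ 0.618302   -0.32947042] seen [ 0.61843094 -0.3296344   0.088     ]
rim depth ((617.8173217773438, -330.70526123046875), 13.341586112976074) 303
handle ((503.82122802734375, -339.763671875), (45.76365661621094, 15.457846641540527), 4.998424530029297) [ 0.50329632 -0.33843684  0.1333981 ]
blue 5777 [ 4.30338501e-01 -1.73412704e-01 -5.55111512e-17] [6.89797299e-01 3.45369598e-02 5.55111512e-17]
o [ 0.4316 -0.1518  0.    ]
o [0.4517 0.0344 0.    ]
o [ 0.4442 -0.1412  0.    ]
o [0.4607 0.0209 0.    ]
o [ 0.6446 -0.1635  0.    ]
o [0.6826 0.0068 0.    ]
```

{"op": "send_rows", "data": {"moves": [[-0.033,-0.09,0,0,0,0,14],[-0.067,-0.18,0,0,0,0,14],[-0.1004,-0.272,0.03,0,0,0,14],[-0.1004,-0.272,0.1,0,0,0,14],[-0.1004,-0.272,0.128,0,0,0,14]]}}

```text
time_s: 18.45
ee_pos: [0.6155, -0.3304, 0.2131]
ee_rot: [-0.002, -0.02, 1.0, 0.001]
contact_force: [-0.0, 1.1, -0.8]
gripper_width: 0.0175
finger_force: 20.0
```

{"op": "send_rows", "data": {"moves": [[0,0,0,0,0,0,14],[0,0,0,0,0,0,14],[0,0,0,0,0,0,14],[0,0,0,0,0,0,14],[0,0,0,0,0,0,14]]}}

```text
time_s: 18.95
ee_pos: [0.6171, -0.3309, 0.2182]
ee_rot: [0.001, -0.021, 1.0, -0.001]
contact_force: [0.5, 0.0, -0.3]
gripper_width: 0.0176
finger_force: 20.0
```

```bash
python3 - <<'E'
from h import *
im,d,P,c=wrist("w8"); s=bot.read_state(); print(s["ee_pos"],s["ee_rot"],s["contact_force"])
W=cloud(P,c,d)
for z,r in((.088,.025),(.060,.12)):
    m=(abs(W[...,2]-z)<.004)&(np.hypot(W[...,0]-.618,W[...,1]+.3295)<r)
    print(cv2.minEnclosingCircle((W[m][:,:2]*1000).astype(np.float32)),m.sum(),W[m].mean(0))
cv2.imwrite("pics/w8.png",cv2.resize(im[120:280,200:456,::-1],(800,500),interpolation=cv2.INTER_CUBIC))
E
```

```text
[ 0.61694352 -0.3309621   0.21785357] [ 6.71292393e-04 -2.07786461e-02  9.99783730e-01 -5.38728276e-04] [-1.18354179  0.25878308 -0.76460691]
((618.177490234375, -330.7102355957031), 12.887417793273926) 291 [ 0.61415184 -0.33051532  0.08836389]
((580.3746337890625, -333.85662841796875), 91.0085220336914) 23201 [ 0.57030694 -0.33421682  0.06083848]
```

View pics/w8.png

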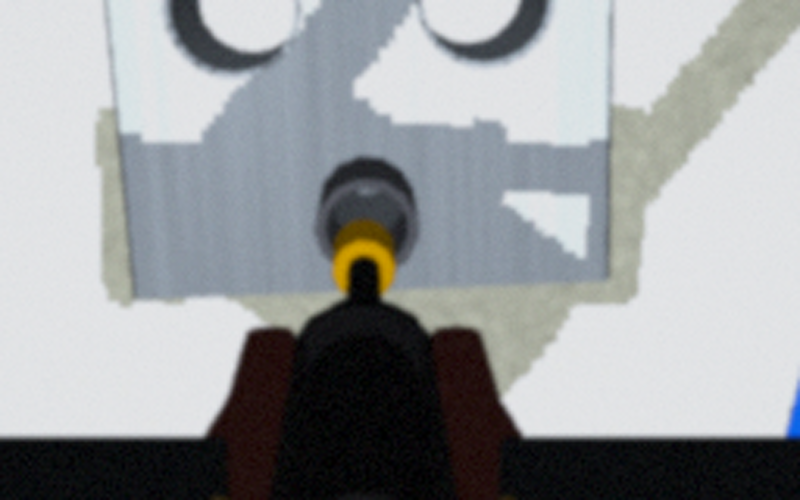

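The foam (column 364) is lined up with the sleeve rim (centre column 367, row ~220). Inserting.

{"op": "send_rows", "data": {"moves": [[0,0.001,0.02,0,0,0,14],[0,0.001,0.04,0,0,0,14],[0,0.001,0.06,0,0,0,14],[0,0.001,0.08,0,0,0,14],[0,0.001,0.1,0,0,0,14]]}}

```text
time_s: 19.5
ee_pos: [0.6162, -0.3304, 0.1652]
ee_rot: [-0.0, -0.021, 1.0, 0.0]
contact_force: [0.5, 0.2, -0.2]
gripper_width: 0.0177
finger_force: 20.0
```

{"op": "send_rows", "data": {"moves": [[0,0,0.02,0,0,0,14],[0,0,0.04,0,0,0,14],[0,0,0.06,0,0,0,14],[0,0,0.075,0,0,0,14],[0,0,0.082,0,0,0,14]]}}

```text
time_s: 20.0
ee_pos: [0.6161, -0.3303, 0.1246]
ee_rot: [-0.001, -0.021, 1.0, 0.0]
contact_force: [-2.5, 1.7, 20.1]
gripper_width: 0.0175
finger_force: 20.0
```

{"op": "send_rows", "data": {"moves": [[0,0,0.002,0,0,0,14],[0,0,0.002,0,0,0,14],[0,0,0.002,0,0,0,14]]}}

```text
time_s: 20.3
ee_pos: [0.6168, -0.3307, 0.125]
ee_rot: [0.0, -0.021, 1.0, -0.0]
contact_force: [-0.1, -0.4, -0.9]
gripper_width: 0.0176
finger_force: 20.0
```

{"op": "send_rows", "data": {"moves": [[0,0,0,0,0,0,50],[0,0,0,0,0,0,50],[0,0,0,0,0,0,50],[0,0,0,0,0,0,50],[0,0,0,0,0,0,50]]}}

```text
time_s: 20.8
ee_pos: [0.6165, -0.3306, 0.1247]
ee_rot: [-0.0, -0.021, 1.0, -0.0]
contact_force: [0.6, -0.7, -0.3]
gripper_width: 0.0494
finger_force: 0.0
```

{"op": "send_rows", "data": {"moves": [[0,0,-0.04,0,0,0,50],[0,0,-0.1,0,0,0,50],[0,0,-0.18,0,0,0,50],[0,0,-0.25,0,0,0,50],[0,0,-0.25,0,0,0,50]]}}

```text
time_s: 21.3
ee_pos: [0.6193, -0.3323, 0.2561]
ee_rot: [0.004, -0.021, 1.0, -0.003]
contact_force: [0.1, 0.5, -0.4]
gripper_width: 0.0498
finger_force: 0.0
```

```bash
python3 - <<'E'
from h import *
im,d,P,c=wrist("w9"); s=bot.read_state(); print(s["ee_pos"],s["ee_rot"],s["gripper_width"])
W=cloud(P,c,d); m=(W[...,2]>.13)&(np.hypot(W[...,0]-.618,W[...,1]+.3305)<.02)
print(m.sum(),W[m].mean(0),np.percentile(W[m][:,2],[50,95]),cv2.minEnclosingCircle((W[m][:,:2]*1000).astype(np.float32)))
ti,td=bot.get_image("top"); ct=bot.calibration("top"); print("caps",[px2w(ct,td,u,v).round(3) for u,v in((200,246),(221,243))])
E
```

```text
[ 0.61811043 -0.33152523  0.25315442] [ 0.00259704 -0.02063303  0.999782   -0.00186935] 0.04986349109723964
1599 [ 0.60532579 -0.33126141  0.27094413] [0.33851322 0.34063284] ((611.4252319335938, -330.79949951171875), 14.54665756225586)
caps [array([0.499, 0.388, 0.122]), array([0.509, 0.327, 0.124])]
```

{"op": "send_rows", "data": {"moves": [[0.005,0.08,0,0,0,0,50],[0.01,0.17,0,0,0,0,50],[0.015,0.26,0,0,0,0,50],[0.02,0.35,0,0,0,0,50],[0.026,0.44,0,0,0,0,50]]}}

```text
time_s: 21.9
ee_pos: [0.5929, -0.1093, 0.2476]
ee_rot: [-0.002, -0.02, 1.0, 0.001]
contact_force: [0.5, -0.5, 1.0]
gripper_width: 0.05
finger_force: 0.0
```

{"op": "send_rows", "data": {"moves": [[0.005,0.09,0,0,0,0,50],[0.01,0.18,0,0,0,0,50],[0.015,0.27,0,0,0,0,50],[0.02,0.36,0,0,0,0,50],[0.026,0.45,0,0,0,0,50]]}}

```text
time_s: 22.4
ee_pos: [0.5706, 0.1147, 0.2477]
ee_rot: [-0.002, -0.021, 1.0, -0.0]
contact_force: [0.4, -0.0, 0.6]
gripper_width: 0.0501
finger_force: 0.0
```

{"op": "send_rows", "data": {"moves": [[0.005,0.09,0.01,0,0,0,50],[0.01,0.18,0.02,0,0,0,50],[0.015,0.27,0.04,0,0,0,50],[0.02,0.36,0.06,0,0,0,50],[0.026,0.434,0.08,0,0,0,50]]}}

```text
time_s: 22.9
ee_pos: [0.5486, 0.3312, 0.2072]
ee_rot: [-0.001, -0.021, 1.0, -0.001]
contact_force: [0.3, -0.9, 0.2]
gripper_width: 0.0501
finger_force: 0.0
```

{"op": "send_rows", "data": {"moves": [[0,0,0,0,0,0,50],[0,0,0,0,0,0,50],[0,0,0,0,0,0,50],[0,0,0,0,0,0,50],[0,0,0,0,0,0,50]]}}

```text
time_s: 23.4
ee_pos: [0.5507, 0.3281, 0.2099]
ee_rot: [0.0, -0.02, 1.0, -0.0]
contact_force: [0.1, 0.7, 0.6]
gripper_width: 0.0501
finger_force: 0.0
```

```bash
python3 - <<'E'
from h import *
im,d,P,c=wrist("w10"); s=bot.read_state(); print(s["ee_pos"],s["ee_rot"],s["gripper_width"])
W=cloud(P,c,d)
def caps(im,W):
    ii=im.astype(int); blue=(ii[...,2]-ii[...,0]>60)&(W[...,2]>.119)&(W[...,2]<.13)
    n,l,st,ce=cv2.connectedComponentsWithStats(blue.astype(np.uint8))
    for k in range(1,n):
        if st[k,4]>150: print("cap",cv2.minEnclosingCircle((W[l==k][:,:2]*1000).astype(np.float32)), W[l==k].mean(0).round(4), st[k,4])
caps(im,W)
f=np.load("w3.npz"); caps(f["im"],cloud(f["P"],c,f["d"]))
cv2.imwrite("pics/w10.png",cv2.resize(im[:,:,::-1],(800,500),interpolation=cv2.INTER_CUBIC))
E
```

```text
[0.55076634 0.32826467 0.20998384] [ 2.06017339e-04 -1.98372284e-02  9.99803202e-01 -4.33866595e-06] 0.04995968684096909
cap ((501.3817138671875, 391.48626708984375), 16.627836227416992) [0.5009 0.3908 0.1236] 2097
cap ((511.8999328613281, 328.7647705078125), 16.704652786254883) [0.5115 0.3284 0.1237] 1998
cap ((501.47467041015625, 390.94012451171875), 16.57836151123047) [0.5011 0.3899 0.1234] 1573
cap ((512.0211181640625, 328.00927734375), 16.547147750854492) [0.5114 0.3273 0.1235] 1499
```

View pics/w10.png

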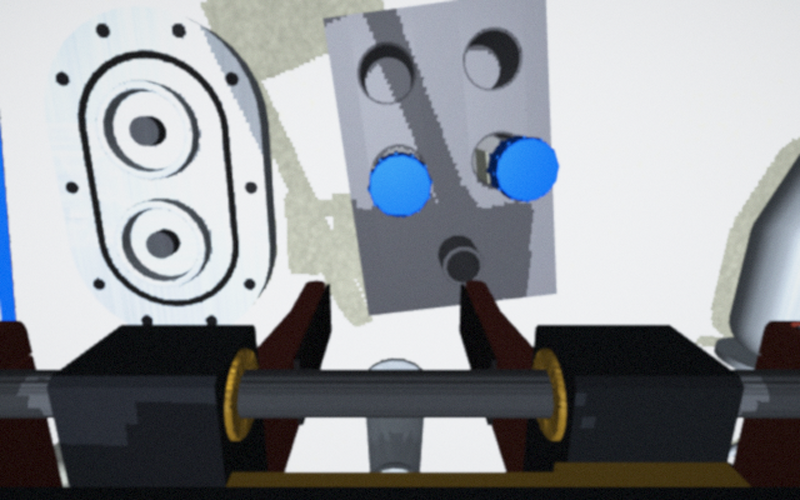

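Both caps are clear: the right one at (400,184) and the left one at (526,169). The gripper is about 39 mm too far in x because I halved that shift, so this move corrects it and grasps the right-hand tube.

{"op": "send_rows", "data": {"moves": [[0.04,0.003,0,0,0,0,50],[0.078,0.003,0,0,0,0,50],[0.078,0.003,0.06,0,0,0,50],[0.078,0.003,0.12,0,0,0,50],[0.078,0.003,0.15,0,0,0,50]]}}

```text
time_s: 23.95
ee_pos: [0.5103, 0.3281, 0.1329]
ee_rot: [-0.001, -0.02, 1.0, -0.001]
contact_force: [-0.5, -0.4, -1.2]
gripper_width: 0.0503
finger_force: 0.0
```

{"op": "send_rows", "data": {"moves": [[0,0,0.018,0,0,0,50],[0,0,0.035,0,0,0,50],[0,0,0.035,0,0,0,26],[0,0,0.035,0,0,0,26],[0,0,0.035,0,0,0,26]], "force": 20}}

```text
time_s: 24.45
ee_pos: [0.5119, 0.3295, 0.1181]
ee_rot: [0.001, -0.021, 1.0, 0.0]
contact_force: [1.1, -0.4, -0.4]
gripper_width: 0.0313
finger_force: 20.0
```

{"op": "send_rows", "data": {"moves": [[0,0,0,0,0,0,26],[0,0,0,0,0,0,26],[0,0,0,0,0,0,26],[0,0,0,0,0,0,26]]}}

```text
time_s: 24.85
ee_pos: [0.5119, 0.3295, 0.1179]
ee_rot: [0.001, -0.021, 1.0, 0.0]
contact_force: [-0.4, -0.8, 5.6]
gripper_width: 0.0318
finger_force: 20.0
```

{"op": "send_rows", "data": {"moves": [[0,0,-0.05,0,0,0,26],[0,0,-0.12,0,0,0,26],[0,0,-0.19,0,0,0,26],[0,0,-0.26,0,0,0,26],[0.01,-0.05,-0.26,0,0,0,26]]}}

```text
time_s: 25.35
ee_pos: [0.5105, 0.3071, 0.2522]
ee_rot: [0.005, -0.022, 1.0, 0.002]
contact_force: [1.0, -0.6, -0.6]
gripper_width: 0.031
finger_force: 20.0
```

{"op": "send_rows", "data": {"moves": [[0.01,-0.08,0,0,0,0,26],[0.02,-0.16,0,0,0,0,26],[0.03,-0.25,0,0,0,0,26],[0.04,-0.34,0,0,0,0,26],[0.05,-0.43,0,0,0,0,26]]}}

```text
time_s: 25.85
ee_pos: [0.4903, 0.0866, 0.2469]
ee_rot: [-0.0, -0.021, 1.0, -0.0]
contact_force: [0.7, -0.5, -1.1]
gripper_width: 0.0319
finger_force: 20.0
```

{"op": "send_rows", "data": {"moves": [[0.01,-0.09,0,0,0,0,26],[0.02,-0.18,0,0,0,0,26],[0.03,-0.27,0,0,0,0,26],[0.04,-0.35,0,0,0,0,26],[0.05,-0.43,0,0,0,0,26]]}}

```text
time_s: 26.35
ee_pos: [0.4743, -0.1293, 0.247]
ee_rot: [-0.0, -0.02, 1.0, 0.0]
contact_force: [1.0, -1.7, -0.2]
gripper_width: 0.0315
finger_force: 20.0
```

{"op": "send_rows", "data": {"moves": [[0.01,-0.07,0,0,0,0,26],[0.02,-0.13,0,0,0,0,26],[0.03,-0.17,0,0,0,0,26],[0.04,-0.19,0,0,0,0,26],[0.04,-0.19,0,0,0,0,26]]}}

```text
time_s: 26.85
ee_pos: [0.4583, -0.2241, 0.2469]
ee_rot: [-0.0, -0.02, 1.0, 0.0]
contact_force: [-0.4, 0.9, 0.1]
gripper_width: 0.0312
finger_force: 20.0
```

{"op": "send_rows", "data": {"moves": [[0,0,0,0,0,0,26],[0,0,0,0,0,0,26],[0,0,0,0,0,0,26],[0,0,0,0,0,0,26]]}}

```text
time_s: 27.25
ee_pos: [0.4592, -0.2227, 0.2472]
ee_rot: [0.0, -0.021, 1.0, -0.0]
contact_force: [0.1, 0.3, -0.6]
gripper_width: 0.0318
finger_force: 20.0
```

```bash
cat >> h.py <<'E'
OWN=[(.033,-.062),(-.033,-.062),(.033,.062),(-.033,.062)]
def holes(P,c,d,t,th,own=OWN):
    W=cloud(P,c,d); Wd=cloud(P,c,None,.06); out=[];ok=[]
    for o in own:
        w=app(t,th,o)
        for _ in range(2):
            m=(np.hypot(Wd[...,0]-w[0],Wd[...,1]-w[1])<.021)&(W[...,2]<.054)&(d>0)
            if m.sum()<100: break
            q=cv2.minEnclosingCircle((Wd[m][:,:2]*1000).astype(np.float32)); w=np.array(q[0])/1000
        if m.sum()>100: print(o,w.round(4),round(q[1],1),m.sum()); out.append(w); ok.append(o)
    r=fit2(ok,out); print("fit",r[0].round(4),round(r[1],4),r[2].round(1).tolist()); return r
E
python3 - <<'E'
from h import *
im,d,P,c=wrist("w11"); s=bot.read_state(); print(s["ee_pos"],s["ee_rot"],s["gripper_width"])
holes(P,c,d,[.5037,-.3388],-1.4895)
cv2.imwrite("pics/w11.png",cv2.resize(im[:,:,::-1],(800,500),interpolation=cv2.INTER_CUBIC))
E
```

```text
[ 0.45916618 -0.22284318  0.24722936] [ 6.58319283e-06 -2.10725383e-02  9.99777949e-01 -3.12982670e-05] 0.03128768969080935
(0.033, -0.062) [ 0.4441 -0.3766] 16.0 885
(-0.033, -0.062) [ 0.4387 -0.3117] 16.0 936
fit [ 0.5032 -0.339 ] -1.4873 [[0.0, -0.4], [-0.0, 0.4]]
```

View pics/w11.png

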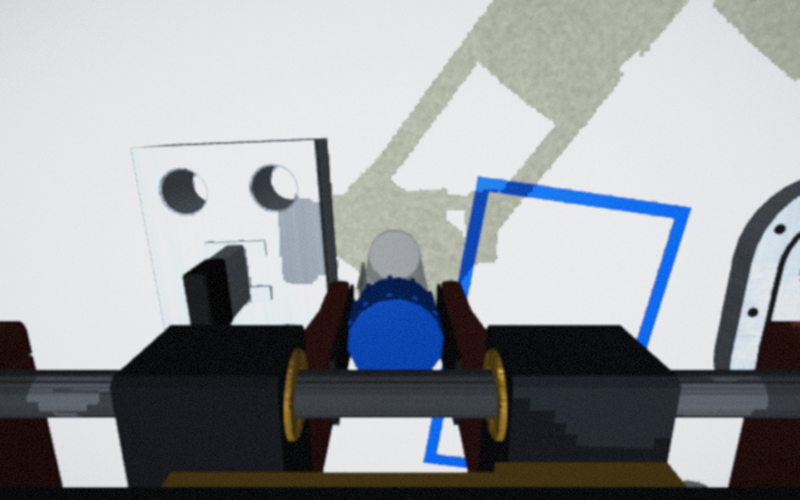

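The carrier has not moved: its near holes are at (184,190) and (274,187), and the tube is held upright. Placing it in the near-right hole.

{"op": "send_rows", "data": {"moves": [[0.014,-0.09,0,0,0,0,26],[0.028,-0.18,0,0,0,0,26],[0.042,-0.26,0,0,0,0,26],[0.042,-0.306,0.04,0,0,0,26],[0.042,-0.306,0.11,0,0,0,26]]}}

```text
time_s: 27.8
ee_pos: [0.4462, -0.3825, 0.194]
ee_rot: [0.003, -0.019, 1.0, -0.004]
contact_force: [-0.2, 0.8, -2.0]
gripper_width: 0.0319
finger_force: 20.0
```

{"op": "send_rows", "data": {"moves": [[0,0,0,0,0,0,26],[0,0,0,0,0,0,26],[0,0,0.02,0,0,0,26],[0,0,0.04,0,0,0,26],[0,0,0.06,0,0,0,26]]}}

```text
time_s: 28.3
ee_pos: [0.4448, -0.3771, 0.1624]
ee_rot: [0.0, -0.021, 1.0, -0.001]
contact_force: [0.6, 0.1, -0.3]
gripper_width: 0.0318
finger_force: 20.0
```

{"op": "send_rows", "data": {"moves": [[0,0,0,0,0,0,26],[0,0,0,0,0,0,26]]}}

```text
time_s: 28.5
ee_pos: [0.4442, -0.3769, 0.162]
ee_rot: [-0.0, -0.021, 1.0, 0.0]
contact_force: [-0.3, -0.8, -0.3]
gripper_width: 0.0319
finger_force: 20.0
```

{"op": "send_rows", "data": {"moves": [[0,0,0.02,0,0,0,26],[0,0,0.04,0,0,0,26],[0,0,0.06,0,0,0,26],[0,0,0.075,0,0,0,26],[0,0,0.086,0,0,0,26]]}}

```text
time_s: 29.0
ee_pos: [0.4439, -0.3768, 0.118]
ee_rot: [-0.0, -0.021, 1.0, 0.0]
contact_force: [-0.6, 0.0, -1.2]
gripper_width: 0.0316
finger_force: 20.0
```

{"op": "send_rows", "data": {"moves": [[0,0,0.001,0,0,0,26],[0,0,0.001,0,0,0,46],[0,0,0.001,0,0,0,46],[0,0,0.001,0,0,0,46],[0,0,0.001,0,0,0,46]]}}

```text
time_s: 29.5
ee_pos: [0.4444, -0.3773, 0.1189]
ee_rot: [0.0, -0.021, 1.0, -0.0]
contact_force: [-0.1, -0.4, -0.2]
gripper_width: 0.0458
finger_force: 0.0
```

{"op": "send_rows", "data": {"moves": [[0,0,-0.03,0,0,0,46],[0,0,-0.08,0,0,0,46],[0,0,-0.16,0,0,0,46],[0,0,-0.26,0,0,0,46],[0,0,-0.26,0,0,0,46]]}}

```text
time_s: 30.0
ee_pos: [0.4473, -0.3802, 0.2559]
ee_rot: [0.004, -0.021, 1.0, -0.005]
contact_force: [1.0, -0.2, 0.7]
gripper_width: 0.046
finger_force: 0.0
```

```bash
python3 - <<'E'
from h import *
im,d,P,c=wrist("w12"); s=bot.read_state(); print(s["ee_pos"],s["ee_rot"],s["gripper_width"])
W=cloud(P,c,d);ii=im.astype(int); b=(ii[...,2]-ii[...,0]>60)&(np.hypot(W[...,0]-.4447,W[...,1]+.3766)<.03)
print(b.sum(),W[b].mean(0),np.percentile(W[b][:,2],[5,50,95]),cv2.minEnclosingCircle((W[b][:,:2]*1000).astype(np.float32)))
E
```

```text
[ 0.44610575 -0.37901272  0.25272916] [ 0.00275861 -0.02062808  0.9997785  -0.00313361] 0.04587676514567802
1327 [ 0.44300528 -0.37746055  0.12304559] [0.12068584 0.12375821 0.12492073] ((450.01971435546875, -374.0141906738281), 23.46554946899414)
```

The first tube is seated, with its cap top at 0.1237 m as it was in the rack. Going for the second.

{"op": "send_rows", "data": {"moves": [[-0.01,0.08,0,0,0,0,46],[-0.02,0.17,0,0,0,0,46],[-0.03,0.26,0,0,0,0,46],[-0.04,0.35,0,0,0,0,46],[-0.05,0.44,0,0,0,0,46]]}}

```text
time_s: 30.55
ee_pos: [0.4592, -0.1543, 0.2473]
ee_rot: [-0.001, -0.02, 1.0, 0.001]
contact_force: [1.5, -0.5, -0.1]
gripper_width: 0.0461
finger_force: 0.0
```

{"op": "send_rows", "data": {"moves": [[-0.01,0.09,0,0,0,0,46],[-0.02,0.18,0,0,0,0,46],[-0.03,0.27,0,0,0,0,46],[-0.04,0.36,0,0,0,0,46],[-0.05,0.45,0,0,0,0,46]]}}

```text
time_s: 31.05
ee_pos: [0.4748, 0.0713, 0.2474]
ee_rot: [-0.001, -0.021, 1.0, -0.0]
contact_force: [0.7, 0.0, 0.2]
gripper_width: 0.0463
finger_force: 0.0
```

{"op": "send_rows", "data": {"moves": [[-0.01,0.09,0,0,0,0,46],[-0.02,0.18,0,0,0,0,46],[-0.03,0.27,0,0,0,0,46],[-0.04,0.36,0,0,0,0,46],[-0.05,0.44,0,0,0,0,46]]}}

```text
time_s: 31.55
ee_pos: [0.4907, 0.2923, 0.2471]
ee_rot: [-0.001, -0.021, 1.0, -0.0]
contact_force: [0.3, -0.2, 0.1]
gripper_width: 0.0459
finger_force: 0.0
```

{"op": "send_rows", "data": {"moves": [[-0.01,0.08,0,0,0,0,46],[-0.02,0.16,0,0,0,0,46],[-0.027,0.2,0,0,0,0,46],[-0.027,0.2,0.03,0,0,0,46],[-0.027,0.2,0.08,0,0,0,46]]}}

```text
time_s: 32.05
ee_pos: [0.5014, 0.3921, 0.208]
ee_rot: [0.001, -0.021, 1.0, 0.0]
contact_force: [-0.2, -0.8, -1.1]
gripper_width: 0.0463
finger_force: 0.0
```

{"op": "send_rows", "data": {"moves": [[0,0,0,0,0,0,50],[0,0,0,0,0,0,50],[0,0,0,0,0,0,50],[0,0,0,0,0,0,50]]}}

```text
time_s: 32.45
ee_pos: [0.5019, 0.391, 0.2098]
ee_rot: [0.001, -0.02, 1.0, 0.0]
contact_force: [0.1, 0.3, -0.5]
gripper_width: 0.05
finger_force: 0.0
```

```bash
python3 - <<'E'
from h import *
im,d,P,c=wrist("w13"); s=bot.read_state(); print(s["ee_pos"],s["ee_rot"],s["gripper_width"])
W=cloud(P,c,d);ii=im.astype(int); b=(ii[...,2]-ii[...,0]>60)&(W[...,2]>.119)&(W[...,2]<.13)&(np.hypot(W[...,0]-.5012,W[...,1]-.391)<.03)
print(b.sum(),W[b].mean(0),cv2.minEnclosingCircle((W[b][:,:2]*1000).astype(np.float32)))
E
```

```text
[0.50183696 0.39098484 0.20974248] [ 7.67837878e-04 -2.04461096e-02  9.99790568e-01  4.32511115e-04] 0.049703929356304244
1796 [0.5003513  0.39151416 0.12368971] ((501.3197937011719, 391.3351135253906), 16.777618408203125)
```

{"op": "send_rows", "data": {"moves": [[0,0,0.04,0,0,0,50],[0,0,0.09,0,0,0,50],[0,0,0.14,0,0,0,50],[0,0,0.17,0,0,0,50],[0,0,0.183,0,0,0,50]]}}

```text
time_s: 33.0
ee_pos: [0.5007, 0.3904, 0.1161]
ee_rot: [-0.001, -0.021, 1.0, -0.0]
contact_force: [0.1, -0.5, 0.0]
gripper_width: 0.0497
finger_force: 0.0
```

{"op": "send_rows", "data": {"moves": [[0,0,0,0,0,0,26],[0,0,0,0,0,0,26],[0,0,0,0,0,0,26],[0,0,0,0,0,0,26],[0,0,0,0,0,0,26]], "force": 20}}

```text
time_s: 33.5
ee_pos: [0.502, 0.3913, 0.1183]
ee_rot: [0.001, -0.021, 1.0, 0.001]
contact_force: [0.6, 0.2, 4.8]
gripper_width: 0.0318
finger_force: 20.0
```

{"op": "send_rows", "data": {"moves": [[0,0,0,0,0,0,26],[0,0,0,0,0,0,26],[0,0,0,0,0,0,26]]}}

```text
time_s: 33.8
ee_pos: [0.5021, 0.3913, 0.1183]
ee_rot: [0.001, -0.021, 1.0, 0.001]
contact_force: [-0.6, -0.3, 6.7]
gripper_width: 0.0315
finger_force: 20.0
```

{"op": "send_rows", "data": {"moves": [[0,0,-0.05,0,0,0,26],[0,0,-0.12,0,0,0,26],[0,0,-0.19,0,0,0,26],[0,0,-0.26,0,0,0,26],[0.01,-0.05,-0.26,0,0,0,26]]}}

```text
time_s: 34.3
ee_pos: [0.5004, 0.3691, 0.2526]
ee_rot: [0.005, -0.022, 1.0, 0.003]
contact_force: [0.4, -0.4, -0.8]
gripper_width: 0.0315
finger_force: 20.0
```

{"op": "send_rows", "data": {"moves": [[0.01,-0.08,0,0,0,0,26],[0.02,-0.17,0,0,0,0,26],[0.03,-0.26,0,0,0,0,26],[0.04,-0.35,0,0,0,0,26],[0.05,-0.44,0,0,0,0,26]]}}

```text
time_s: 34.8
ee_pos: [0.4806, 0.1432, 0.2471]
ee_rot: [-0.0, -0.021, 1.0, -0.0]
contact_force: [2.4, 0.2, -0.2]
gripper_width: 0.0319
finger_force: 20.0
```

{"op": "send_rows", "data": {"moves": [[0.01,-0.09,0,0,0,0,26],[0.02,-0.18,0,0,0,0,26],[0.03,-0.27,0,0,0,0,26],[0.04,-0.36,0,0,0,0,26],[0.05,-0.44,0,0,0,0,26]]}}

```text
time_s: 35.3
ee_pos: [0.4647, -0.078, 0.2472]
ee_rot: [-0.0, -0.02, 1.0, -0.0]
contact_force: [0.7, 0.2, -0.6]
gripper_width: 0.0316
finger_force: 20.0
```

{"op": "send_rows", "data": {"moves": [[0.01,-0.08,0,0,0,0,26],[0.02,-0.15,0,0,0,0,26],[0.03,-0.2,0,0,0,0,26],[0.03,-0.22,0,0,0,0,26],[0.03,-0.22,0,0,0,0,26]]}}

```text
time_s: 35.8
ee_pos: [0.455, -0.1874, 0.2471]
ee_rot: [-0.0, -0.02, 1.0, 0.0]
contact_force: [1.2, -0.3, -0.9]
gripper_width: 0.0319
finger_force: 20.0
```

{"op": "send_rows", "data": {"moves": [[0,0,0,0,0,0,26],[0,0,0,0,0,0,26],[0,0,0,0,0,0,26],[0,0,0,0,0,0,26]]}}

```text
time_s: 36.2
ee_pos: [0.4551, -0.1857, 0.2472]
ee_rot: [-0.0, -0.021, 1.0, 0.0]
contact_force: [-0.2, -0.3, -0.5]
gripper_width: 0.0314
finger_force: 20.0
```

```bash
python3 - <<'E'
from h import *
im,d,P,c=wrist("w14"); s=bot.read_state(); print(s["ee_pos"],s["ee_rot"],s["gripper_width"])
holes(P,c,d,[.5037,-.3388],-1.4895,OWN[1:])
W=cloud(P,c,d);ii=im.astype(int); b=(ii[...,2]-ii[...,0]>60)&(W[...,2]>.11)&(W[...,2]<.13)&(W[...,1]<-.3)
print(b.sum(),W[b].mean(0),cv2.minEnclosingCircle((W[b][:,:2]*1000).astype(np.float32)))
E
```

```text
[ 0.45506682 -0.18588675  0.24722737] [-1.67904455e-05 -2.11220085e-02  9.99776905e-01 -1.41976630e-05] 0.0315930849115269
(-0.033, -0.062) [ 0.4387 -0.3113] 16.0 901
fit [ 0.4717 -0.2493] 0.0 [[-0.0, 0.0]]
1720 [ 0.44267267 -0.37493142  0.12263867] ((443.9345397949219, -377.3387451171875), 16.796127319335938)
```

{"op": "send_rows", "data": {"moves": [[0.014,-0.08,0,0,0,0,26],[0.028,-0.16,0,0,0,0,26],[0.043,-0.22,0,0,0,0,26],[0.043,-0.25,0.04,0,0,0,26],[0.043,-0.25,0.11,0,0,0,26]]}}

```text
time_s: 36.75
ee_pos: [0.4407, -0.3164, 0.1939]
ee_rot: [0.003, -0.02, 1.0, -0.003]
contact_force: [0.8, 0.3, -0.6]
gripper_width: 0.0313
finger_force: 20.0
```

{"op": "send_rows", "data": {"moves": [[0,0,0,0,0,0,26],[0,0,0,0,0,0,26],[0,0,0.02,0,0,0,26],[0,0,0.04,0,0,0,26],[0,0,0.06,0,0,0,26]]}}

```text
time_s: 37.25
ee_pos: [0.4391, -0.3123, 0.1622]
ee_rot: [0.0, -0.021, 1.0, -0.001]
contact_force: [0.6, 0.2, -0.8]
gripper_width: 0.0314
finger_force: 20.0
```

{"op": "send_rows", "data": {"moves": [[0,0,0,0,0,0,26],[0,0,0,0,0,0,26]]}}

```text
time_s: 37.45
ee_pos: [0.4385, -0.3121, 0.1619]
ee_rot: [-0.0, -0.021, 1.0, 0.0]
contact_force: [0.8, 1.0, -1.1]
gripper_width: 0.0318
finger_force: 20.0
```

{"op": "send_rows", "data": {"moves": [[0,0,0.02,0,0,0,26],[0,0,0.04,0,0,0,26],[0,0,0.06,0,0,0,26],[0,0,0.075,0,0,0,26],[0,0,0.086,0,0,0,26]]}}

```text
time_s: 37.95
ee_pos: [0.4383, -0.312, 0.1181]
ee_rot: [-0.0, -0.021, 1.0, 0.0]
contact_force: [-1.4, 1.4, 25.2]
gripper_width: 0.0318
finger_force: 20.0
```

{"op": "send_rows", "data": {"moves": [[0,0,0.001,0,0,0,26],[0,0,0.001,0,0,0,46],[0,0,0.001,0,0,0,46],[0,0,0.001,0,0,0,46],[0,0,0.001,0,0,0,46]]}}

```text
time_s: 38.45
ee_pos: [0.4387, -0.3125, 0.1188]
ee_rot: [0.0, -0.021, 1.0, -0.0]
contact_force: [-0.8, -0.5, -1.3]
gripper_width: 0.0458
finger_force: 0.0
```

{"op": "send_rows", "data": {"moves": [[0,0,-0.03,0,0,0,46],[0,0,-0.08,0,0,0,46],[0,0,-0.16,0,0,0,46],[0,0,-0.26,0,0,0,46],[-0.06,0.05,-0.3,0,0,0,46]]}}

```text
time_s: 38.95
ee_pos: [0.4675, -0.2895, 0.2735]
ee_rot: [0.002, -0.019, 1.0, -0.003]
contact_force: [0.9, -1.7, -0.9]
gripper_width: 0.046
finger_force: 0.0
```

{"op": "send_rows", "data": {"moves": [[-0.06,0.06,-0.02,0,0,0,46],[-0.12,0.12,-0.02,0,0,0,46],[-0.19,0.16,-0.02,0,0,0,46],[-0.19,0.16,-0.02,0,0,0,46],[-0.19,0.16,-0.02,0,0,0,46]]}}

```text
time_s: 39.45
ee_pos: [0.5593, -0.2017, 0.2784]
ee_rot: [-0.0, -0.022, 1.0, -0.0]
contact_force: [-1.1, 0.1, -0.0]
gripper_width: 0.046
finger_force: 0.0
```

{"op": "send_rows", "data": {"moves": [[0,0,0,0,0,0,46],[0,0,0,0,0,0,46],[0,0,0,0,0,0,46]]}}

```text
time_s: 39.75
ee_pos: [0.5584, -0.2031, 0.2787]
ee_rot: [-0.0, -0.02, 1.0, -0.0]
contact_force: [-0.9, -0.2, 0.4]
gripper_width: 0.0459
finger_force: 0.0
```

```bash
python3 - <<'E'
from h import *
im,d,P,c=wrist("w15"); s=bot.read_state(); print(s["ee_pos"],s["ee_rot"],s["gripper_width"])
holes(P,c,d,[.5037,-.3388],-1.4895,OWN[2:])
W=cloud(P,c,d);ii=im.astype(int)
for o in OWN[:2]:
    q=app([.5035,-.339],-1.488,o); b=(ii[...,2]-ii[...,0]>60)&(W[...,2]>.11)&(W[...,2]<.135)&(np.hypot(W[...,0]-q[0],W[...,1]-q[1])<.03)
    print(b.sum(),np.percentile(W[b][:,2],[50,95]),cv2.minEnclosingCircle((W[b&(W[...,2]>.12)][:,:2]*1000).astype(np.float32)))
m=(W[...,2]>.1)&(W[...,2]<.16)&(np.hypot(W[...,0]-.618,W[...,1]+.3305)<.02); print("swab",np.percentile(W[m][:,2],[50,95,99]))
cv2.imwrite("pics/w15.png",cv2.resize(im[:,:,::-1],(800,500),interpolation=cv2.INTER_CUBIC))
E
```

```text
[ 0.55852613 -0.2030172   0.27876985] [-8.26170126e-05 -1.98903558e-02  9.99802162e-01 -5.57526769e-05] 0.045926864519576026
(0.033, 0.062) [ 0.5588 -0.343 ] 15.9 663
(-0.033, 0.062) [ 0.5628 -0.3009] 21.0 996
fit [ 0.4991 -0.3161] -1.6657 [[-1.1, -11.8], [1.1, 11.8]]
931 [0.12374626 0.12511274] ((444.46197509765625, -376.97698974609375), 29.945940017700195)
319 [0.12348414 0.12482518] ((436.445068359375, -338.3658142089844), 11.106515884399414)Traceback (most recent call last):
  File "<stdin>", line 8, in <module>
    return _quantile_unchecked(
        a, q, axis, out, overwrite_input, method, keepdims, weights)
    return _ureduce(a,
                    func=_quantile_ureduce_func,
    ...<5 lines>...
                    overwrite_input=overwrite_input,
                    method=method)
    r = func(a, **kwargs)
    result = _quantile(arr,
                       quantiles=q,
    ...<2 lines>...
                       out=out,
                       weights=wgt)
    slices_having_nans = np.isnan(arr[-1, ...])
                                  ~~~^^^^^^^^^
IndexError: index -1 is out of bounds for axis 0 with size 0
```

View pics/w15.png

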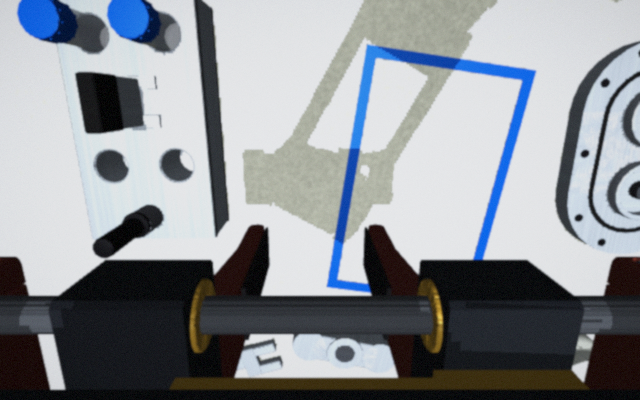

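The carrier has been knocked sideways, with everything still seated. Its far holes are now at (112,165) and (177,164), the caps at (47,19) and (132,18), the swab at (104,243) and the handle top at (98,102).

```bash
python3 - <<'E'
from h import *
f=np.load("w15.npz"); im,d,P=f["im"],f["d"],f["P"]; c=bot.calibration("wrist"); W=cloud(P,c,d)
Wd=cloud(P,c,None,.06); pts=[]
for u,v in [(112,165),(177,164)]:
    w=px2w(c,d,u,v,P,z=.06)
    m=(np.hypot(Wd[...,0]-w[0],Wd[...,1]-w[1])<.021)&(W[...,2]<.054)&(d>0)
    q=cv2.minEnclosingCircle((Wd[m][:,:2]*1000).astype(np.float32)); pts.append(np.array(q[0])/1000); print(q)
ii=im.astype(int); b=(ii[...,2]-ii[...,0]>60)&(W[...,2]>.12)&(W[...,2]<.135)
for u in (47,132):
    bb=b.copy(); bb[:,:u-35]=0; bb[:,u+35:]=0; q=cv2.minEnclosingCircle((W[bb][:,:2]*1000).astype(np.float32)); print("cap",q,np.median(W[bb][:,2]))
    pts.append(np.array(q[0])/1000)
print(px2w(c,d,47,19,P,z=.123),px2w(c,d,132,18,P,z=.123))
m=np.zeros(d.shape,bool); m[65:140,70:150]=1; m&=(abs(W[...,2]-.1325)<.006); r=cv2.minAreaRect((W[m][:,:2]*1000).astype(np.float32)); print("handle",r,W[m].mean(0))
t,th,e=fit2([OWN[2],OWN[3]],pts[:2]); print(t,th,e); print("sleeve",app(t,th,(0,.115)))
sw=px2w(c,d,104,243,P); print("swab top",sw, px2w(c,d,104,243,P,z=.147))
b0=(ii[...,2]-ii[...,0]>60); 
for u,v in [(372,55),(528,78),(336,285),(368,46),(535,70),(482,258),(474,258)]: print((u,v),px2w(c,d,u,v,P,z=0).round(4))
E
```

```text
((562.5330810546875, -408.477783203125), 15.817231178283691)
((558.7784423828125, -342.98992919921875), 15.861528396606445)
cap ((437.9867858886719, -415.7779846191406), 17.01783561706543) 0.12387282536750857
cap ((435.653076171875, -349.2603759765625), 16.698760986328125) 0.12378822266679762
[ 0.43980443 -0.41028991  0.123     ] [ 0.43657997 -0.34636911  0.123     ]
handle ((499.325439453125, -379.6682434082031), (45.88981246948242, 16.036590576171875), 3.322244644165039) [ 0.49883698 -0.37822973  0.1333984 ]
[ 0.49875741 -0.3792827 ] -1.5135256641882293 [[ 0.01157956 -0.20196896]
 [-0.01157956  0.20196896]]
sleeve [ 0.61356887 -0.37270017]
swab top [ 0.60860467 -0.37194019  0.14820915] [ 0.60914198 -0.37268855  0.147     ]
(372, 55) [ 0.4413 -0.1469  0.    ]
(528, 78) [0.4583 0.0277 0.    ]
(336, 285) [ 0.7209 -0.171   0.    ]
(368, 46) [ 0.4323 -0.1519  0.    ]
(535, 70) [0.4496 0.0338 0.    ]
(482, 258) [0.6757 0.011  0.    ]
(474, 258) [0.6761 0.0009 0.    ]
```

```bash
cat > o.py <<'E'
from h import *
cw=bot.calibration("wrist"); ct=bot.calibration("top")
def pts(im,P,c):
    ii=im.astype(int); b=(ii[...,2]-ii[...,0]>60); W=cloud(P,c,None,0.)[b][:,:2]
    return W[(W[:,0]>.40)&(W[:,0]<.76)&(W[:,1]>-.2)&(W[:,1]<.06)]
def sd(p,Q,w=.010):
    e=Q-p[:2]; a=p[2]; y=e@[np.cos(a),np.sin(a)]-.023; x=e@[np.sin(a),-np.cos(a)]
    qx=abs(x)-(.0825+w/2); qy=abs(y)-(.135+w/2)
    return np.hypot(np.maximum(qx,0),np.maximum(qy,0))+np.minimum(np.maximum(qx,qy),0)
def fit(Q):
    p=np.array([.56,-.073,-.094])
    for tol in(.03,.012,.009):
        K=Q[abs(sd(p,Q))<tol]; p=least_squares(lambda q:sd(q,K),p,loss="soft_l1",f_scale=.003).x
    return p.round(4),len(K),sd(p,K).std().round(4)
for n in("w7","w15","w11","w10","w3"):
    f=np.load(n+".npz"); Q=pts(f["im"],f["P"],cw); print(n,fit(Q))
print("top",fit(pts(np.load("top0.npy"),np.array(ct["pose"]),ct)))
A=np.vstack([pts(*(np.load(n+".npz")[k] for k in("im","P")),cw) for n in("w7","w15","w3")]); print("all",fit(A))
E
python3 o.py
```

```text
w7 (array([ 0.5621, -0.0718, -0.0986]), 5777, np.float64(0.0036))
w15 (array([ 0.5626, -0.0721, -0.1021]), 6650, np.float64(0.0036))
w11 (array([ 0.5627, -0.0718, -0.1032]), 4531, np.float64(0.0037))
w10 (array([ 0.584 , -0.0729, -0.1434]), 1070, np.float64(0.0027))
w3 (array([ 0.5623, -0.072 , -0.1048]), 4268, np.float64(0.0035))
top (array([ 0.5607, -0.0705, -0.1021]), 779, np.float64(0.0026))
all (array([ 0.5624, -0.072 , -0.1019]), 16688, np.float64(0.0036))
```

The outline fits well from every view: origin (0.562, -0.072), yaw -0.102. Next I grasp the carrier handle at (0.499, -0.379), yaw 0.057.

{"op": "send_rows", "data": {"moves": [[0.03,-0.08,0,0,0,-0.011,46],[0.06,-0.16,0,0,0,-0.011,46],[0.1,-0.24,0.05,0,0,-0.011,46],[0.133,-0.32,0.1,0,0,-0.011,46],[0.133,-0.348,0.157,0,0,-0.011,46]]}}

```text
time_s: 40.3
ee_pos: [0.4981, -0.3834, 0.2004]
ee_rot: [0.0, -0.027, 1.0, -0.002]
contact_force: [0.8, 0.5, 0.8]
gripper_width: 0.0458
finger_force: 0.0
```

{"op": "send_rows", "data": {"moves": [[0,0,0,0,0,0,46],[0,0,0,0,0,0,46],[0,0,0,0,0,0,46],[0,0,0,0,0,0,46],[0,0,0,0,0,0,46]]}}

```text
time_s: 40.8
ee_pos: [0.5008, -0.3784, 0.2016]
ee_rot: [0.001, -0.03, 1.0, -0.001]
contact_force: [1.1, 0.0, 0.4]
gripper_width: 0.046
finger_force: 0.0
```

```bash
python3 - <<'E'
from h import *
im,d,P,c=wrist("w16"); s=bot.read_state(); print(s["ee_pos"],s["ee_rot"],s["gripper_width"])
W=cloud(P,c,d); m=(abs(W[...,2]-.1325)<.005)&(np.hypot(W[...,0]-.499,W[...,1]+.3793)<.035); print("handle",cv2.minAreaRect((W[m][:,:2]*1000).astype(np.float32)),W[m].mean(0),m.sum())
cv2.imwrite("pics/w16.png",cv2.resize(im[:,:,::-1],(800,500),interpolation=cv2.INTER_CUBIC))
E
```

```text
[ 0.50063745 -0.37843788  0.20132996] [ 5.86702256e-04 -2.98454635e-02  9.99554139e-01 -6.53868099e-04] 0.04566762879240155
handle ((499.0979919433594, -380.24163818359375), (45.84984588623047, 14.292511940002441), 3.263806104660034) [ 0.49785094 -0.38031034  0.13410462] 1753
```

View pics/w16.png

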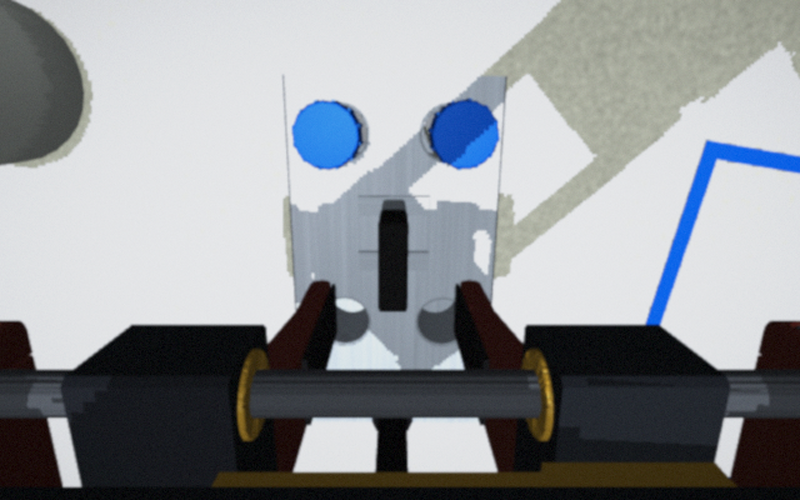

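The handle plate (columns 380–407) stands centred between the fingers and both tubes are seated. Lowering and gripping.

{"op": "send_rows", "data": {"moves": [[0.003,-0.003,0.04,0,0,0,46],[0.003,-0.003,0.08,0,0,0,46],[0.003,-0.003,0.12,0,0,0,46],[0.003,-0.003,0.145,0,0,0,46],[0.003,-0.003,0.157,0,0,0,46]]}}

```text
time_s: 41.35
ee_pos: [0.4983, -0.3798, 0.1208]
ee_rot: [-0.001, -0.029, 1.0, 0.0]
contact_force: [0.0, -0.1, -0.8]
gripper_width: 0.0459
finger_force: 0.0
```

{"op": "send_rows", "data": {"moves": [[0,0,0,0,0,0,46],[0,0,0,0,0,0,8],[0,0,0,0,0,0,8],[0,0,0,0,0,0,8],[0,0,0,0,0,0,8]], "force": 45}}

```text
time_s: 41.85
ee_pos: [0.4987, -0.3808, 0.1223]
ee_rot: [0.0, -0.029, 1.0, -0.0]
contact_force: [0.2, -0.6, -0.7]
gripper_width: 0.0175
finger_force: 0.0
```

{"op": "send_rows", "data": {"moves": [[0,0,0,0,0,0,8],[0,0,0,0,0,0,8],[0,0,0,0,0,0,8],[0,0,0,0,0,0,8],[0,0,0,0,0,0,8]]}}

```text
time_s: 42.35
ee_pos: [0.4986, -0.3804, 0.1221]
ee_rot: [0.0, -0.029, 1.0, -0.0]
contact_force: [-1.0, 1.6, 5.7]
gripper_width: 0.0137
finger_force: 45.0
```

{"op": "send_rows", "data": {"moves": [[0,0,0,0,0,0,8],[0,0,0,0,0,0,8],[0,0,0,0,0,0,8]]}}

```text
time_s: 42.65
ee_pos: [0.4986, -0.3804, 0.1221]
ee_rot: [0.0, -0.029, 1.0, -0.0]
contact_force: [-0.2, 1.7, 5.2]
gripper_width: 0.0137
finger_force: 45.0
```

```bash
python3 - <<'E'
from h import *
s=bot.read_state(); p=s["ee_pos"]; Rm=q2R(s["ee_rot"]); print(p,s["ee_rot"],s["contact_force"],s["ft_torque"])
a=np.arctan2(-Rm[1,0],-Rm[0,0]); print("a",a)
# carrier origin is below the tcp; target
D=np.array([.5622,-.0718])-p[:2]; print("shift tool (share)",(Rm.T@np.r_[D,0])/.5,"turn share",-(-.102-.0573)/(np.pi/2))
E
```

```text
[ 0.49861698 -0.38043963  0.12213925] [ 1.37126915e-04 -2.91464555e-02  9.99575140e-01 -6.41687379e-05] [-0.20379413  1.73460503  5.24272452] [ 0.43348153  0.08941852 -0.12817666]
a 0.05830118663903907
shift tool (share) [-1.62917710e-01  6.08820754e-01 -3.89155339e-05] turn share 0.1014135297381557
```

{"op": "send_rows", "data": {"moves": [[-0.002,0.008,0,0,0,0,8],[-0.006,0.024,0,0,0,0,8],[-0.012,0.044,0,0,0,0,8],[-0.017,0.064,0,0,0,0,8],[-0.023,0.084,0,0,0,0,8]]}}

```text
time_s: 43.15
ee_pos: [0.5081, -0.3376, 0.1221]
ee_rot: [0.0, -0.029, 1.0, -0.001]
contact_force: [-1.5, -2.7, 4.5]
gripper_width: 0.0135
finger_force: 45.0
```

{"op": "send_rows", "data": {"moves": [[-0.006,0.022,0,0,0,0,8],[-0.012,0.044,0,0,0,0,8],[-0.018,0.066,0,0,0,0,8],[-0.024,0.088,0,0,0,0,8],[-0.03,0.11,0,0,0,0,8]]}}

```text
time_s: 43.65
ee_pos: [0.5198, -0.2815, 0.1221]
ee_rot: [0.0, -0.029, 1.0, -0.001]
contact_force: [0.4, -4.4, 5.4]
gripper_width: 0.0137
finger_force: 45.0
```

```bash
python3 - <<'E'
from h import *
s=bot.read_state(); print(s["ee_pos"],s["contact_force"],s["gripper_width"])
im,d,P,c=wrist("w17"); W=cloud(P,c,d); m=(abs(W[...,2]-.061)<.004)&(W[...,0]<.62)&(abs(W[...,1]-s["ee_pos"][1])<.1)
print("deck rect",fitrect(m,W),np.median(W[m][:,2]))
E
```

```text
[ 0.51984092 -0.28154788  0.12214551] [ 0.40375943 -4.44254965  5.43498427] 0.013667939471496455
deck rect ((523.466552734375, -281.7458190917969), (195.23602294921875, 132.70993041992188), 3.3962104320526123) 0.060912611975823885
```

{"op": "send_rows", "data": {"moves": [[-0.006,0.022,0,0,0,0,8],[-0.012,0.044,0,0,0,0,8],[-0.018,0.066,0,0,0,0,8],[-0.024,0.088,0,0,0,0,8],[-0.029,0.11,0,0,0,0,8]]}}

```text
time_s: 44.2
ee_pos: [0.5311, -0.2257, 0.1221]
ee_rot: [0.0, -0.029, 1.0, -0.001]
contact_force: [0.1, -4.3, 5.7]
gripper_width: 0.014
finger_force: 45.0
```

{"op": "send_rows", "data": {"moves": [[-0.006,0.022,0,0,0,0,8],[-0.012,0.044,0,0,0,0,8],[-0.018,0.066,0,0,0,0,8],[-0.024,0.088,0,0,0,0,8],[-0.029,0.11,0,0,0,0,8]]}}

```text
time_s: 44.7
ee_pos: [0.5422, -0.1699, 0.1221]
ee_rot: [0.0, -0.029, 1.0, -0.001]
contact_force: [-0.9, -4.1, 7.1]
gripper_width: 0.0138
finger_force: 45.0
```

{"op": "send_rows", "data": {"moves": [[-0.006,0.022,0,0,0,0,8],[-0.012,0.044,0,0,0,0,8],[-0.018,0.066,0,0,0,0,8],[-0.024,0.088,0,0,0,0,8],[-0.029,0.11,0,0,0,0,8]]}}

```text
time_s: 45.2
ee_pos: [0.5533, -0.1141, 0.1221]
ee_rot: [0.0, -0.029, 1.0, -0.0]
contact_force: [-1.0, -4.4, 6.7]
gripper_width: 0.0141
finger_force: 45.0
```

{"op": "send_rows", "data": {"moves": [[-0.005,0.02,0,0,0,0,8],[-0.01,0.04,0,0,0,0,8],[-0.015,0.058,0,0,0,0,8],[-0.02,0.074,0,0,0,0,8],[-0.023,0.085,0,0,0,0,8]]}}

```text
time_s: 45.7
ee_pos: [0.5621, -0.0709, 0.1221]
ee_rot: [0.0, -0.03, 1.0, -0.0]
contact_force: [-1.0, -5.1, 7.3]
gripper_width: 0.0141
finger_force: 45.0
```

{"op": "send_rows", "data": {"moves": [[0,0,0,0,0,0.006,8],[0,0,0,0,0,0.016,8],[0,0,0,0,0,0.026,8],[0,0,0,0,0,0.036,8],[0,0,0,0,0,0.047,8]]}}

```text
time_s: 46.2
ee_pos: [0.5621, -0.0702, 0.1221]
ee_rot: [0.0, 0.007, 1.0, 0.0]
contact_force: [0.7, 1.3, 8.7]
gripper_width: 0.0135
finger_force: 45.0
```

{"op": "send_rows", "data": {"moves": [[0,0,0,0,0,0.012,8],[0,0,0,0,0,0.024,8],[0,0,0,0,0,0.036,8],[0,0,0,0,0,0.048,8],[0,0,0,0,0,0.054,8]]}}

```text
time_s: 46.7
ee_pos: [0.5621, -0.0703, 0.1221]
ee_rot: [0.0, 0.05, 0.999, 0.0]
contact_force: [0.3, 1.2, 7.2]
gripper_width: 0.0142
finger_force: 45.0
```

{"op": "send_rows", "data": {"moves": [[0,0,0,0,0,0,8],[0,0,0,0,0,0,8],[0,0,0,0,0,0,8],[0,0,0,0,0,0,8]]}}

```text
time_s: 47.1
ee_pos: [0.5621, -0.0703, 0.1221]
ee_rot: [0.0, 0.05, 0.999, 0.0]
contact_force: [-1.0, 1.0, 7.2]
gripper_width: 0.0138
finger_force: 45.0
```

```bash
python3 - <<'E'
from h import *
s=bot.read_state(); print(s["ee_pos"],s["contact_force"],s["gripper_width"])
im,d,P,c=wrist("w18"); W=cloud(P,c,d); m=(abs(W[...,2]-.061)<.004)&(W[...,0]<.64)&(abs(W[...,1]-s["ee_pos"][1])<.1)
print("deck rect",fitrect(m,W),np.median(W[m][:,2]))
cv2.imwrite("pics/w18b.png",cv2.resize(im[:,:,::-1],(800,500),interpolation=cv2.INTER_CUBIC))
E
```

```text
[ 0.56211847 -0.07026105  0.12212143] [-0.95700294  1.01434787  7.17505153] 0.013792656812697573
deck rect ((554.552978515625, -69.77960205078125), (132.66880798339844, 173.6014862060547), 84.42427825927734) 0.06088340851569443
```

View pics/w18b.png

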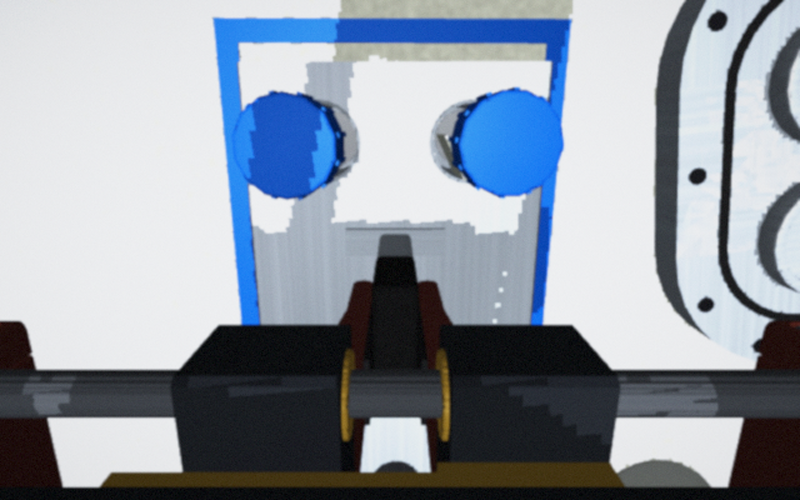

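The carrier lies square within the tape, with the inner edges visible all round on the near side. Releasing and backing off.

{"op": "send_rows", "data": {"moves": [[0,0,0,0,0,0,40],[0,0,0,0,0,0,40],[0,0,0,0,0,0,40],[0,0,0,0,0,0,40],[0,0,0,0,0,0,40]]}}

```text
time_s: 47.65
ee_pos: [0.5618, -0.0716, 0.1214]
ee_rot: [-0.0, 0.05, 0.999, 0.0]
contact_force: [0.2, 0.2, -0.6]
gripper_width: 0.0397
finger_force: 0.0
```

{"op": "send_rows", "data": {"moves": [[0,0,-0.02,0,0,0,40],[0,0,-0.06,0,0,0,40],[0,0,-0.12,0,0,0,40],[0,0,-0.2,0,0,0,40],[0,0,-0.28,0,0,0,40]]}}

```text
time_s: 48.15
ee_pos: [0.5616, -0.0717, 0.2635]
ee_rot: [-0.0, 0.05, 0.999, 0.0]
contact_force: [0.5, -1.2, -0.2]
gripper_width: 0.04
finger_force: 0.0
```

{"op": "send_rows", "data": {"moves": [[0.02,-0.09,0,0,0,0,40],[0.04,-0.18,0,0,0,0,40],[0.06,-0.27,0,0,0,0,40],[0.06,-0.35,0,0,0,0,40],[0.06,-0.4,0,0,0,0,40]]}}

```text
time_s: 48.65
ee_pos: [0.5115, -0.2706, 0.2628]
ee_rot: [0.0, 0.051, 0.999, -0.001]
contact_force: [-0.1, -1.2, -0.4]
gripper_width: 0.0401
finger_force: 0.0
```

{"op": "send_rows", "data": {"moves": [[0,0,0,0,0,0,40],[0,0,0,0,0,0,40],[0,0,0,0,0,0,40],[0,0,0,0,0,0,40]]}}

```text
time_s: 49.05
ee_pos: [0.5123, -0.2663, 0.2618]
ee_rot: [-0.0, 0.049, 0.999, 0.0]
contact_force: [-0.4, -0.8, -0.5]
gripper_width: 0.0401
finger_force: 0.0
```

```bash
python3 - <<'E'
from h import *
s=bot.read_state(); print(s["ee_pos"],s["time_s"])
im,d,P,c=wrist("w19"); W=cloud(P,c,d); m=(abs(W[...,2]-.061)<.004)&(W[...,0]<.75)&(abs(W[...,1]+.07)<.11)
print("deck rect",fitrect(m,W),np.median(W[m][:,2]))
ti,td=bot.get_image("top"); ct=bot.calibration("top"); Wt=cloud(np.array(ct["pose"]),ct,td); m=(abs(Wt[...,2]-.060)<.006)&(Wt[...,0]>.4)&(Wt[...,0]<.75)&(abs(Wt[...,1]+.07)<.11)
print("top deck",fitrect(m,Wt)); import math
print("expected centre",app([.5622,-.0718],-.102,(.0225,0)),"deg",math.degrees(-.102))
a=cv2.resize(ti[150:310,250:450,::-1],(500,400),interpolation=cv2.INTER_CUBIC); b=cv2.resize(im[100:400,300:,::-1],(300,400)) 
cv2.imwrite("pics/fin.png",np.hstack([a,cv2.resize(im[:,290:640,::-1],(300,400))]))
E
```

```text
[ 0.5123468  -0.26630296  0.26183543] 49.05
deck rect ((565.2504272460938, -70.94710540771484), (134.1304473876953, 195.2469940185547), 84.19000244140625) 0.0607260438775484
top deck ((584.7860717773438, -71.4955825805664), (132.10789489746094, 235.87527465820312), 84.33892059326172)
expected centre [ 0.58458306 -0.07409102] deg -5.844169510334397
```

View pics/fin.png

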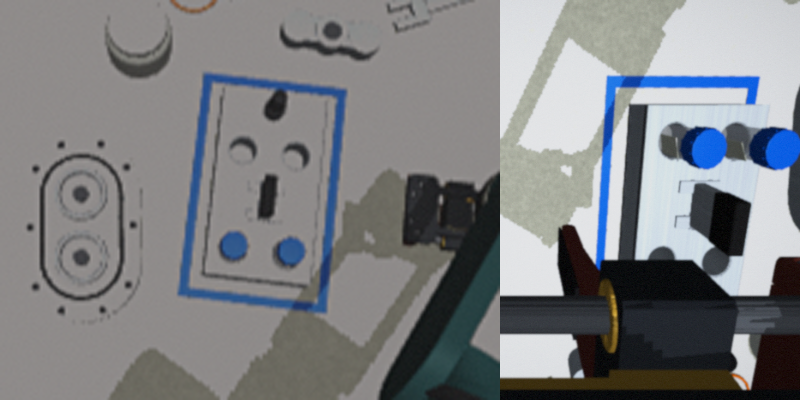

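The top view shows the carrier wholly inside the blue outline, with both tubes at (233,247) and (290,252) and the swab at (275,104). The deck centre is within 3 mm of the target, and the bystanders have not been touched. Handing in.

```bash
python3 -c "
from workcell import bot
print(bot.sign_off())"
```

```text
the job is handed in; nothing more can be done
None
```

The job is handed in (no verdict came back): the groove was swabbed in one run, the swab and both tubes present are seated in the carrier, and the carrier stands inside the blue outline, released at about 49 s.

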